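# Press a glued template with the brittle smoothing block

## Robot

A 6-joint arm with a two-finger parallel gripper is mounted at the origin on the work surface. World frame = base frame: x ahead of the robot, y to its left, z up, the work surface at z = 0. Lengths are in mm, angles in rad, forces in N, time in s.
With the tool pointing down it reaches from about 350 to 725 mm from the base axis. Payload 4.3 kg.
Tool frame: the origin (TCP) lies at the very end of the fingers, on their centre line; the grasp point (between the pads) lies 19 mm behind it (r.grip_point_offset is the x of the grasp point in the tool frame, in mm); x points along the fingers, y is the direction in which the jaws open and shut, and the axes are right-handed (so a half turn about x gives the same grasp; the last joint's range is limited). The gripper opens to 85 mm and grips with 20 to 120 N. Pads are 22 mm wide; open, the fingers measure 114 mm over their backs; the gripper's body (76 mm by 85 mm) begins 54 mm behind the grasp point. The pads swing forward as they close: fully open they stand 13 mm farther back than shut.
Start: joints at [-1.457, 0.377, 0.081, 1.274, 0, 1.46], TCP at [127.622, -560.699, 192.329] pointing down, gripper open.
Joint ranges: [-2.72, 2.72], [-0.84, 1.66], [-1.02, 1.22], [-1.77, 2.12], [-1.37, 1.28], [-3.14, 3.14]. Speed limits (rad/s): [2.57, 2.57, 3.14, 3.14, 3.14, 3.14].

## Interface

Orientations are given as a 3x3 rotation matrix whose columns are the frame's x, y, z axes.
In Python, from bench import sensors, grab_frame, get_calibration, workorder, r gives the robot as it stands.
- The arm moves only by the shell command python3 -m inch 'ROWS' [FORCE]. ROWS is JSON, one flat list of numbers, 5 for each row, row after row: the gripper's target within -1 to 1 (shut at 1, half-way at 0, fully open at -1), then the shift along the tool's x, y, z in mm, then the turn about the tool's x in rad. A call has 1 to 20 rows; each row shifts and turns the pose as measured when the row begins, along the tool's axes as they then stand; what a row does not reach is not made up. A row lasts 1/8 s, in which the tool goes at most 62.5 mm and 10.7 degrees, less where a joint would pass 70% of its speed; a pose out of reach is approached as far as the arm can. A call is refused whole if a number of a shift passes 62.5 or a number of a turn 0.188, either way. A call with a gripper value outside its range is refused whole. The fingers move at their own pace and stop on an object; FORCE is the grip in N (left out, the last holds). Time passes only in rows, so rows that do not move let the fingers close. It gives the time, the measured TCP pose, the force and the opening at its end, in the units of the state.
- sensors.get_state(): the state, without advancing time (a new reading comes with each control period).
- grab_frame(name): name is "scene" or "top" or "wrist"; returns (picture, depth): 420x560x3 uint8, red, green, blue; 420x560 float32, mm along the optical axis (not along the pixel's ray), 0 where there is no reading.
- get_calibration(name): a dict with "mtx" (3x3 intrinsics, pixels), "extrinsics" (4x4, takes a point from world to camera coordinates); the wrist camera has in their place "tool_from_camera" (4x4, takes a point from camera to tool coordinates, whose origin is the TCP and whose axes are the tool frame's). Camera axes: x right, y up, looking along -z (the intrinsics and any distortion apply to the point x, -y, -z); pixel columns grow to the right and rows downward; lengths in mm; the calibration is good to about 2 mm. A picture is of the moment at which its call begins: read the wrist's pose just before it. get_calibration takes no time and is no camera call.
- workorder.close_job(): hands the job in, once; it reports no verdict.
The state is a dict: "time_s": time; "qpos": joint angles; "qd": joint speeds; "tau": joint torques, N m; "eef_pos": TCP position; "ee_rot": TCP orientation; "wrist_force": force on the tool from outside, world axes, zero at the start; "moment": the same for the moment, N m; "grip_width": finger opening in mm.
Only numpy, scipy, OpenCV 4.12 (cv2) and the standard library are available. Lean on these libraries where they do the work, as an engineer would, in place of code of your own. Each camera call takes 0.05 s, during which the arm holds its last target.

## Task

Raise the flap of the wooden box right over so that it stays open, and take out the brittle blue stoneware smoothing block, gripping it lightly. Set it squarely on the glued template on the sprung plate and push down with a gentle, steady 12 newtons or so for a good second and a half, never hard. Then put the block down softly, upright in the middle of the round cork mat, let go, and leave the other things on the bench alone.

Things in the scene. Friction and masses are not known exactly. Their poses are not given: they have to be found in the camera images.
- flap_box: Open-topped plywood box, outside 140 (its x) by 170 (its y) by 80 mm high, walls and floor 6 mm, fixed to the bench. Origin: centre of its underside; its front (pull bar side) faces its -x. Covered by the flap at the start; the smoothing block lies inside.
- flap (a joint): Angle of the box's flap, rad: 0 closed (level), grows as it opens upward and away, 1.57 upright, 1.9 fully open at its stop. It weighs 0.25 kg and falls shut if let go before upright, and falls on to its stop and stays open once past about 1.65. Flap: wooden board 140 by 170 by 8 mm lying on the box's rim.
- flap_hinge (a point): The flap's hinge line: middle of the far (+x) top edge of the box, 80 mm above the bench; the line runs along this point's y, and its axes are those of the box.
- flap_bar (a point): Middle of the flap's pull bar: a brass rod 10 mm thick, 90 mm long along y, in front of the flap's near edge, carried by two rods at its ends so that there is a 33 mm free gap between bar and flap edge. 178 mm from the hinge line and 6 mm above it (at right angles to the flap); moves with the flap.
- smoother: Blue glazed stoneware smoothing block, brittle, 0.33 to 0.6 kg: base 60 (x) by 110 (y) by 24 mm high, with a grip rib on top 24 (x) by 86 (y) mm, from 24 to 65 mm above the underside. Origin: centre of the underside, z up; half a turn about z looks the same. It cracks if the fingers squeeze it with more than 50 N each, if pushed on the template with over 22 N, or if it is dropped, even from 10 mm, or pushed on the mat with over 25 N.
- template (a point): Centre of the top face of the glued template: pale card and wood panel 76 (x) by 126 (y) by 6 mm, stuck on an aluminium plate 120 by 150 mm. The plate rides on springs on the dark wooden bonding stand and can sink straight down 30 mm; the springs' strength is not known, so the push must be felt. Top face 70 to 85 mm above the bench when unloaded; axes: x along the panel's short side, y along its long side, z up.
- plate: The sprung aluminium plate under the template, 120 (x) by 150 (y) by 12 mm. Origin: centre of its underside, 18 mm below the template's top face; axes as the template's.
- mat: Round cork mat, 180 mm across, 6 mm thick, on a springy black base fixed to the bench; its top lies 18 mm above the bench and gives up to 11 mm when pushed straight down. Origin: centre of the cork's underside, 6 mm below its top face; z up.
- bottle: Bystander: white bottle with a red cap, 48 mm across, 110 mm tall, standing. Origin: centre of its underside.
- spool: Bystander: reddish spool, 52 mm across, 70 mm tall, standing. Origin: centre of its underside.
- tin: Bystander: green tin, 60 mm across, 60 mm tall, standing. Origin: centre of its underside.
- hammer: Bystander: hammer, about 200 mm long, lying along its own x. Origin: on its underside, near mid-length.
Mind the look-alikes: they are no part of the job. Leave any green or pink look-alike of the flap_box alone.

How it is judged (in metres and radians):
On the way, in this order (a step that is already met when the one before it is completed fails the run):
1. the flap is past upright (value of joint flap above 1.6 rad), for 0.2 s.
2. the smoothing block, square on the template (centre within 15 mm, long sides within 0.25 rad), is pushed on it with 8 to 18 N for a second (contact force between smoother and plate between 8 and 18 N and horizontal distance between smoother and template below 0.015 m and angle between the y axis of smoother and the y axis of template, either way round below 0.25 rad and angle between smoother's own z axis and vertical below 0.12 rad), for 1 s.
At the end, for the whole second after the job is handed in: The block stands upright (within 0.1 rad) and still on the cork mat, its centre within 30 mm of the mat's centre, let go; the flap is still open (past 1.6 rad) (horizontal distance between smoother and mat below 0.03 m and z of smoother in the frame of mat between 0.003 and 0.01 m and angle between smoother's own z axis and vertical below 0.1 rad and linear speed of smoother below 0.02 m/s and value of joint flap above 1.6 rad and contact force between the fingers and smoother below 0.1 N); the robot touches nothing.
It fails at once if the block is squeezed too hard (over 50 N a finger) (contact force between the fingers and smoother above 100 N).
It fails at once if the block is pushed on the template with more than 22 N (contact force between smoother and plate above 22 N).
It fails at once if the block is knocked down hard on the mat (over 25 N) (contact force between smoother and mat above 25 N).
It fails at once if the block is dropped (falls free faster than 0.35 m/s, a fall of about 6 mm) (contact force between the fingers and smoother below 0.3 N and linear speed of smoother above 0.35 m/s).
It fails at once if a bystander is moved by more than 20 mm (distance of any of bottle, spool, tin, hammer from where it was at the start of the episode above 0.02 m).
It also fails if it takes over 72 s, if anything falls off the work surface, if the arm or the gripper's body presses on something with over 40 N, if the wrist force passes 120 N, or if a joint passes its speed limit or range.

## Working session

There is one attempt and no reset: what is moved stays moved. The work goes in short steps, Python scripts to look and compute and a shell command to move; the robot and the scene stay as the last step left them, time stands still between calls to the robot, and variables do not carry over. Pictures are saved under pics/ and viewed, and the job is handed in when it is done.

```bash
ls; mkdir -p pics
python3 - <<'E'
from bench import sensors, grab_frame, get_calibration, r
import cv2, numpy as np
print(sensors.get_state()); print(r.grip_point_offset)
for n in ["scene","top","wrist"]:
    p,d=grab_frame(n); cv2.imwrite(f"pics/{n}0.png",p[:,:,::-1]); np.save(f"pics/{n}0.npy",d); print(n,get_calibration(n))
E
```

```text
pics
{'time_s': 0.0, 'qpos': array([-1.45731700e+00,  3.78089170e-01,  7.95985720e-02,  1.27438362e+00,
       -1.78863500e-05,  1.46053574e+00]), 'qd': array([ 1.00413027e-03, -1.18490867e-03,  7.10360910e-05,  1.30328503e-03,
       -1.66213968e-03,  1.34589741e-04]), 'tau': array([-2.31160142e-03, -4.63602412e+01,  2.69878542e+01,  2.07429804e-02,
       -4.30757927e-04,  1.36175316e-05]), 'eef_pos': array([ 127.51680165, -559.91843041,  191.33546646]), 'ee_rot': array([[-2.53063005e-04,  2.21877619e-01, -9.75074488e-01],
       [ 2.06249893e-03, -9.75072330e-01, -2.21877664e-01],
       [-9.99997841e-01, -2.06723911e-03, -2.10867618e-04]]), 'wrist_force': array([-0.23208685,  0.27797515, -0.02628714]), 'moment': array([ 0.01863463, -0.01059944,  0.0560567 ]), 'grip_width': 85.47570005478096}
-18.700000000000003
scene {'mtx': array([[427.11367377,   0.        , 278.2163959 ],
       [  0.        , 427.11367377, 204.87266808],
       [  0.        ,   0.        ,   1.        ]]), 'extrinsics': array([[ 2.10497160e-01,  9.77466597e-01,  1.58112855e-02,
        -2.01816277e+02],
     
[... 605 characters left out ...]
     [-5.29713815e-02, -5.08986745e-03,  9.98583059e-01,
        -1.12400201e+03],
       [ 0.00000000e+00,  0.00000000e+00,  0.00000000e+00,
         1.00000000e+00]])}
wrist {'mtx': array([[310.70430407,   0.        , 281.43976893],
       [  0.        , 310.70430407, 211.60756268],
       [  0.        ,   0.        ,   1.        ]]), 'tool_from_camera': array([[-3.68147114e-04,  3.04969774e-01, -9.52361959e-01,
        -1.81812644e+02],
       [ 9.99999417e-01,  1.07860586e-03, -4.11657712e-05,
         2.69369561e-01],
       [ 1.01466887e-03, -9.52361419e-01, -3.04969994e-01,
        -7.74823151e+01],
       [ 0.00000000e+00,  0.00000000e+00,  0.00000000e+00,
         1.00000000e+00]])}
```

View pics/scene0.png

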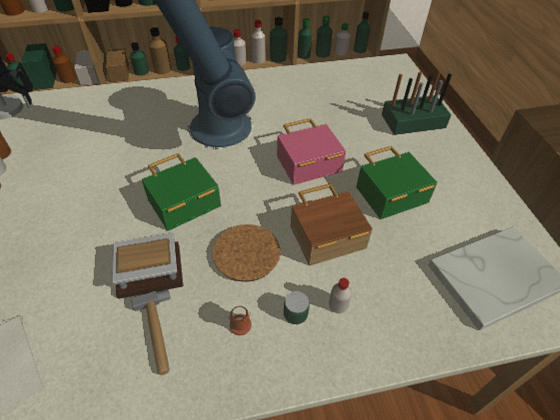

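View pics/top0.png

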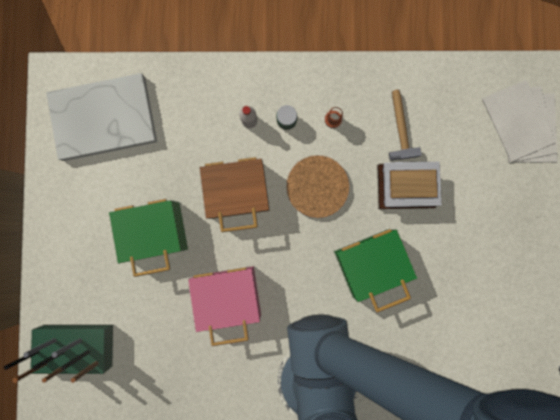

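View pics/wrist0.png

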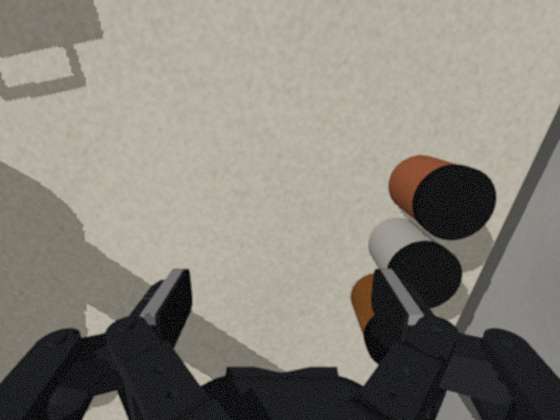

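The wooden box is at top px (235,188), the cork mat at (318,187), the template at (413,183), and the bystanders at (248,115), (287,117), (334,117) and (403,130). Green and pink boxes are decoys. Next I measure.

```bash
cat > h.py <<'E'
from bench import sensors, grab_frame, get_calibration, r
import cv2, numpy as np
def snap(n,name=None):
    s=sensors.get_state(); p,d=grab_frame(n)
    if name: cv2.imwrite(f"pics/{name}.png",np.ascontiguousarray(p[:,:,::-1])); np.save(f"pics/{name}.npy",d)
    return s,p,d
def world(n,d,s=None):
    c=get_calibration(n);K=c['mtx'];v,u=np.mgrid[:d.shape[0],:d.shape[1]]
    P=np.stack([(u-K[0,2])/K[0,0]*d,-(v-K[1,2])/K[1,1]*d,-d],-1)
    if n=='wrist':
        T=c['tool_from_camera'];P=P@T[:3,:3].T+T[:3,3];return P@np.array(s['ee_rot']).T+np.array(s['eef_pos'])
    E=c['extrinsics'];return (P-E[:3,3])@E[:3,:3]
def rect(W,m):
    pts=W[m][:,:2].astype(np.float32);return cv2.minAreaRect(pts)
def comp(m,seed):
    k,l=cv2.connectedComponents(m.astype(np.uint8));return l==l[seed[1],seed[0]]
E
python3 - <<'E'
from h import *
p=cv2.imread('pics/top0.png');d=np.load('pics/top0.npy');W=world('top',d);z=W[...,2]
for (u,v) in [(235,188),(318,187),(413,183),(430,196),(384,205),(248,112),(287,117),(334,117),(403,155),(400,110),(240,228),(375,265),(224,300)]:
    print((u,v),W[v,u].round(1),p[v,u])
for nm,seed,lo,hi in [('flap',(235,188),76,90),('templ',(413,183),60,95),('mat',(318,187),12,24)]:
    zs=z[seed[1],seed[0]]
    for tol in ([4] if nm!='templ' else [3,9]):
        m=comp((abs(z-zs)<tol),seed); R=rect(W,m);print(nm,zs,tol,m.sum(),R,W[m].mean(0).round(1), np.median(z[m]))
        if nm=='flap': print(cv2.boxPoints(R))
c=W[...,:2]
m=(p[...,2].astype(int)-p[...,0]>40); mm=comp(m,(318,187));print('mat colour',mm.sum(),W[mm].mean(0),rect(W,mm))
m=comp(m,(413,183));print('templ col',m.sum(),W[m].mean(0),rect(W,m))
big=cv2.resize(p[130:260,180:460],None,fx=2.8,fy=2.8,interpolation=cv2.INTER_CUBIC);cv2.imwrite('pics/c1.png',big)
s=cv2.imread('pics/scene0.png');cv2.imwrite('pics/c2.png',cv2.resize(s[170:280,90:380],None,fx=2.7,fy=2.7,interpolation=cv2.INTER_CUBIC))
E
```

```text
(235, 188) [537.6 226.4  86.4] [ 61  88 129]
(318, 187) [546.7  -1.   18.5] [ 69 104 140]
(413, 183) [ 551.  -250.8   78.1] [ 74 109 137]
(430, 196) [ 516.2 -297.    74.3] [ 67  98 123]
(384, 205) [ 495.3 -187.4   17.6] [68 73 85]
(248, 112) [736.3 190.2 110.1] [ 45  52 123]
(287, 117) [737.5  86.9  56.6] [158 159 159]
(334, 117) [752.3 -50.1   2.3] [106 117 120]
(403, 155) [ 636.5 -241.3   25. ] [119 115 117]
(400, 110) [ 766.3 -235.8   22.6] [ 76 112 141]
(240, 228) [431.  212.2  90.1] [ 63 111 143]
(375, 265) [ 333.3 -143.6   88. ] [ 54 109  43]
(224, 300) [242.6 253.5  89.6] [121 103 178]
flap 86.39762514728707 4 3189 ((520.7171630859375, 229.39202880859375), (189.233154296875, 170.19808959960938), 7.548308372497559) [535.1 231.2  87.5] 87.67660181551342
[[415.74173 301.32462]
 [438.09927 132.6014 ]
 [625.6926  157.45944]
 [603.3351  326.18268]]
templ 78.12270252645095 3 42 ((553.7953491210938, -239.38623046875), (36.12868118286133, 18.577178955078125), 59.03107833862305) [ 552.6 -240.8   76.5] 76.21848179390851
templ 78.12270252645095 9 1440 ((552.76416015625, -252.99061584472656), (101.44764709472656, 146.0888214111328), 7.472486972808838) [ 551.8 -252.1   74. ] 74.1104406833922
mat 18.528173926573807 4 2837 ((550.2579956054688, 1.5652694702148438), (176.44256591796875, 177.2714080810547), 89.79784393310547) [550.1   2.3  17.8] 17.64512271386628
mat colour 3077 [549.10106661   1.34446295  24.75880973] ((532.2345581054688, 0.43413543701171875), (178.97433471679688, 212.9288330078125), 85.25177001953125)
templ col 1217 [ 550.01157689 -251.60255903   77.93302101] ((520.3671875, -105.51454162597656), (89.9145736694336, 434.0941467285156), 11.358660697937012)
```

View pics/c1.png

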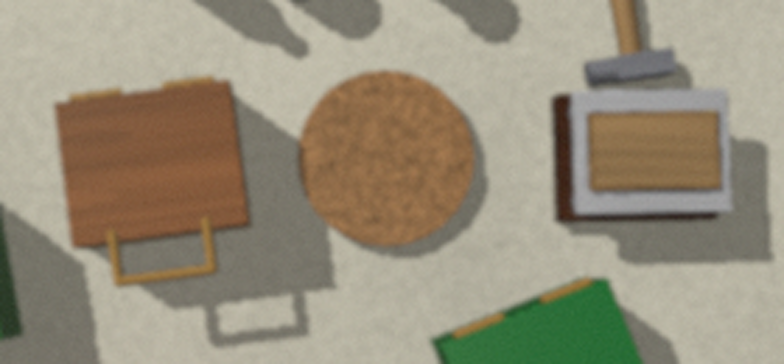

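View pics/c2.png

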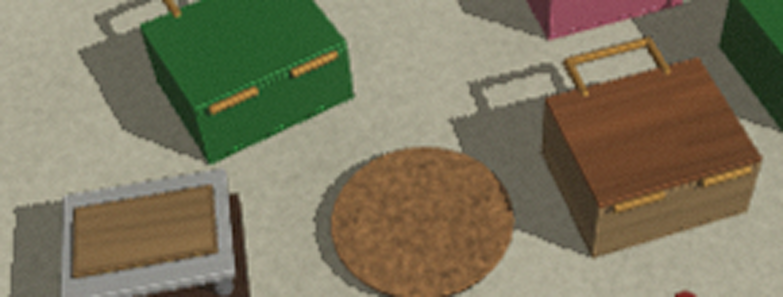

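```bash
cat >> h.py <<'E'
def cast(n,uv,z0,s=None):
    c=get_calibration(n);K=c['mtx'];uv=np.atleast_2d(np.array(uv,float))
    D=np.stack([(uv[:,0]-K[0,2])/K[0,0],-(uv[:,1]-K[1,2])/K[1,1],-np.ones(len(uv))],-1)
    if n=='wrist':
        T=c['tool_from_camera'];R=np.array(s['ee_rot']);o=R@T[:3,3]+s['eef_pos'];D=D@T[:3,:3].T@R.T
    else:
        E=c['extrinsics'];o=-E[:3,:3].T@E[:3,3];D=D@E[:3,:3]
    return o+D*((z0-o[2])/D[:,2])[:,None]
def blob(p,cond,seed):
    m=cond.astype(np.uint8);m=cv2.morphologyEx(m,cv2.MORPH_OPEN,np.ones((3,3)));m=cv2.morphologyEx(m,cv2.MORPH_CLOSE,np.ones((5,5)))
    k,l=cv2.connectedComponents(m);m=(l==l[seed[1],seed[0]]).astype(np.uint8)
    c=max(cv2.findContours(m,cv2.RETR_EXTERNAL,cv2.CHAIN_APPROX_NONE)[0],key=cv2.contourArea)[:,0]
    return m,c
E
python3 - <<'E'
from h import *
p=cv2.imread('pics/top0.png').astype(int);hsv=cv2.cvtColor(p.astype(np.uint8),cv2.COLOR_BGR2HSV)
print(hsv[188,235],hsv[187,318],hsv[183,413],hsv[228,240],hsv[100,180],hsv[196,437])
S=hsv[...,1];red=p[...,2]-p[...,0]
for nm,cond,seed,z0 in [('flap',(red>45),(235,188),88),('mat',red>40,(318,187),18),('templ',(red>40),(413,183),78)]:
    m,c=blob(p,cond,seed)
    for n0 in [z0]:
        P=cast('top',c,n0)[:,:2].astype(np.float32);R=cv2.minAreaRect(P);print(nm,m.sum(),c.min(0),c.max(0),R,cv2.minEnclosingCircle(P), P.mean(0));print(cv2.boxPoints(R).round(1).tolist())
# scene template
p=cv2.imread('pics/scene0.png').astype(int);red=p[...,2]-p[...,0]
for nm,seed,zs in [('flap',(330,220),[88]),('mat',(246,252),[18]),('templ',(145,256),[70,74,78,82])]:
    m,c=blob(p,red>40,seed)
    for z0 in zs:
        P=cast('scene',c,z0)[:,:2].astype(np.float32);R=cv2.minAreaRect(P);print('scene',z0,nm,m.sum(),c.min(0),c.max(0),R,cv2.boxPoints(R).round().tolist())
E
```

```text
[ 12 134 129] [ 15 129 140] [ 17 117 137] [ 18 143 143] [ 25  31 192] [ 13  41 117]
flap 3560 [200 157] [267 231] ((520.4193725585938, 227.3243408203125), (187.53822326660156, 168.3707733154297), 7.618472576141357) ((528.583984375, 228.75636291503906), 110.78001403808594) [523.3605  228.61009]
[[416.29998779296875, 298.29998779296875], [438.6000061035156, 131.5], [624.5, 156.3000030517578], [602.2000122070312, 323.20001220703125]]
mat 3077 [287 155] [348 217] ((549.9522094726562, 0.34499359130859375), (173.16326904296875, 176.6865234375), 89.87649536132812) ((550.0316772460938, 1.1752394437789917), 89.51972198486328) [549.4988      1.6128753]
[[461.3999938964844, -86.0], [638.0999755859375, -86.4000015258789], [638.5, 86.69999694824219], [461.79998779296875, 87.0999984741211]]
templ 1216 [390 170] [436 197] ((550.239501953125, -251.25091552734375), (71.66654968261719, 122.14307403564453), 1.4541479349136353) ((550.0046997070312, -251.49761962890625), 69.16664123535156) [ 550.00354 -251.81761]
[[512.9000244140625, -191.10000610351562], [516.0, -313.20001220703125], [587.5999755859375,
[... 604 characters left out ...]
25) [[512.0, -192.0], [514.0, -317.0], [590.0, -315.0], [588.0, -191.0]]
scene 74 templ 1305 [117 239] [169 271] ((554.015625, -252.89797973632812), (75.96095275878906, 123.76837921142578), 1.0783696174621582) [[515.0, -192.0], [517.0, -315.0], [593.0, -314.0], [591.0, -190.0]]
scene 78 templ 1305 [117 239] [169 271] ((556.9850463867188, -252.05340576171875), (75.61380004882812, 123.20272064208984), 1.078404188156128) [[518.0, -191.0], [520.0, -314.0], [596.0, -313.0], [594.0, -190.0]]
scene 82 templ 1305 [117 239] [169 271] ((559.95458984375, -251.2088623046875), (75.26664733886719, 122.63703155517578), 1.0783894062042236) [[521.0, -191.0], [523.0, -313.0], [599.0, -312.0], [596.0, -189.0]]
```

```bash
cat > to.py <<'E'
# usage: to.py x y z [yawdeg of tool y]: prints remaining in tool axes
import sys,numpy as np
from bench import sensors
s=sensors.get_state();R=np.array(s['ee_rot']);a=[float(v) for v in sys.argv[1:]]
y=np.degrees(np.arctan2(R[1,1],R[0,1]))
print('t',round(s['time_s'],2),'pos',s['eef_pos'].round(1),'yaw',y.round(2),'tilt',R[2,1:].round(4),'F',s['wrist_force'].round(2),'w',round(s['grip_width'],1),'q',s['qpos'].round(2))
if a:
    d=R.T@(np.array(a[:3])-s['eef_pos']);print('tool shift',d.round(1), 'turn', None if len(a)<4 else round(-np.radians((a[3]-y+180)%360-180),3))
E
python3 -m inch '[-1,-2,-31,-43,0,-1,-2,-31,-43,0,-1,-2,-31,-43,0,-1,-2,-31,-43,0,-1,-2,-31,-43,0,-1,-2,-31,-43,0,-1,-2,-31,-43,0,-1,-2,-31,-43,0]' 30; python3 to.py 433 216 150 7.6
```

```text
time_s: 1.15
eef_pos: [413.9, -234.9, 205.8]
ee_rot: [[-0.001, 0.214, -0.977], [0.004, -0.977, -0.214], [-1.0, -0.004, -0.0]]
wrist_force: [1.4, -0.6, -0.5]
grip_width: 85.5
t 1.15 pos [ 413.9 -234.9  205.8] yaw -77.67 tilt [-0.004  -0.0003] F [ 1.37 -0.6  -0.55] w 85.5 q [-0.65  0.17 -0.16  1.24  0.    2.27]
tool shift [  57.6 -436.2 -115. ] turn -1.488
```

```bash
python3 -m inch '[-1,0,0,0,-0.186,-1,0,0,0,-0.186,-1,0,0,0,-0.186,-1,0,0,0,-0.186,-1,0,0,0,-0.186,-1,0,0,0,-0.186,-1,0,0,0,-0.186,-1,0,0,0,-0.186]' >/dev/null; python3 to.py 433 216 150 7.6
```

```text
t 2.15 pos [ 414.8 -229.   203.6] yaw 8.55 tilt [-0.0033 -0.0083] F [ 0.88  0.27 -0.08] w 85.5 q [-0.64  0.18 -0.16  1.24  0.    0.78]
tool shift [  56.9   84.3 -436.9] turn 0.017
```

```bash
python3 -m inch '[-1,0,10.5,-54,0.002,-1,0,10.5,-54,0.002,-1,0,10.5,-54,0.002,-1,0,10.5,-54,0.002,-1,0,10.5,-54,0.002,-1,0,10.5,-54,0.002,-1,0,10.5,-54,0.002,-1,0,10.5,-54,0.002]' >/dev/null; python3 to.py 433 216 150 7.6
python3 - <<'E'
from h import *
s,p,d=snap('wrist','w1')
E
```

```text
t 3.15 pos [438.  219.8 205.3] yaw 7.14 tilt [-0.0031 -0.0077] F [ 1.4  -0.3   0.54] w 85.3 q [ 0.33  0.2  -0.13  1.25  0.01  1.78]
tool shift [55.3 -5.2  3.6] turn -0.008
```

View pics/w1.png

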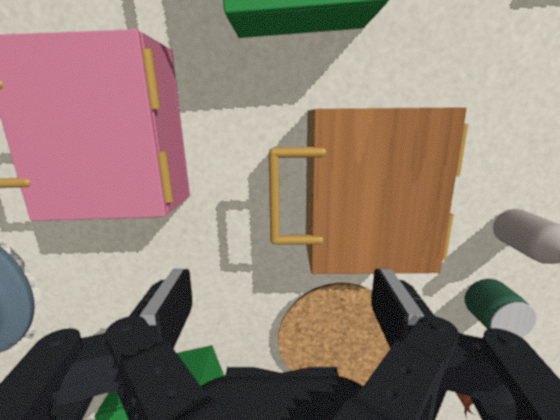

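Wrist view: the bar runs vertically at u≈275, v 153–240, and the flap is at u 313–465. This agrees with the top-camera estimate. I'll refine the bar from this view.

```bash
python3 - <<'E'
from h import *
s=sensors.get_state();p=cv2.imread('pics/w1.png').astype(int)
for v in (170,195,220):
    row=p[v,262:290];m=(row[:,2]-row[:,0]>60);u=262+np.where(m)[0];print(v,u.min(),u.max())
P=cast('wrist',[(275,149),(275,244),(275.0,196.5)],86,s);print(P.round(1))
P=cast('wrist',[(314,108),(312,273),(465,108),(441,273)],88,s);print(P.round(1))
E
python3 to.py 433 216 76 7.6
```

```text
170 270 278
195 270 278
220 271 279
[[424.9 270.7  86. ]
 [437.  173.2  86. ]
 [430.7 224.2  86. ]]
[[455.8 312.2  88. ]
 [480.5 145.9  88. ]
 [592.8 330.1  88. ]
 [617.6 164.   88. ]]
t 3.2 pos [437.9 226.3 205.2] yaw 7.48 tilt [-0.0025 -0.0138] F [ 1.33  4.46 -0.45] w 85.5 q [ 0.34  0.2  -0.12  1.24  0.01  1.78]
tool shift [129.   -5.9  11.4] turn -0.002
```

```bash
python3 -m inch '[0.3,10,-3,5,0,0.3,10,-3,4,0,0.3,0,0,0,0,0.3,0,0,0,0]' >/dev/null; python3 to.py 431.5 217 73 7.6
```

```text
t 3.7 pos [431.2 214.1 182.4] yaw 7.42 tilt [-0.006 -0.012] F [ 0.36 -0.19 -0.66] w 30.1 q [ 0.32  0.19 -0.2   1.19  0.01  1.76]
tool shift [109.4   1.3  -1.5] turn -0.003
```

```bash
python3 -m inch '[0.3,28,0.5,-0.5,0,0.3,28,0.5,-0.5,0,0.3,15,0,0,0,0.3,0,0,0,0]' >/dev/null; python3 to.py 431.5 217 73 7.6
python3 - <<'E'
from h import *
s,p,d=snap('wrist','w2')
P=cast('wrist',[(275,149)],86,s)
E
```

```text
t 4.2 pos [433.9 213.4 111.5] yaw 7.06 tilt [-0.0019 -0.0125] F [-1.15 -0.57  0.38] w 29.4 q [ 0.32  0.23 -0.33  1.    0.01  1.76]
tool shift [38.5 -1.9 -3.4] turn -0.009
```

View pics/w2.png

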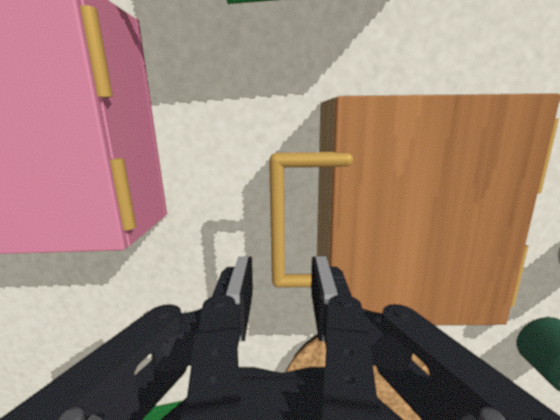

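```bash
python3 -m inch '[0.3,13,-1.5,-2,0,0.3,13,-1,-1,0,0.3,10,0,0,0,0.3,2,0,0,0,1,0,0,0,0,1,0,0,0,0,1,0,0,0,0,1,0,0,0,0,1,0,0,0,0]' 30 >/dev/null; python3 to.py 431.5 217 73 7.6
```

```text
t 5.38 pos [433.8 217.4  74.2] yaw 7.03 tilt [ 0.0042 -0.0137] F [ 0.48 -0.43  0.21] w 0.2 q [ 0.32  0.26 -0.4   0.9   0.01  1.77]
tool shift [ 1.2 -2.4  0.2] turn -0.01
```

Run:
```python
from h import *
s,p,d=snap('wrist','w3');s,p,d=snap('scene','s3')
```

```text
(no output)
```

View pics/w3.png

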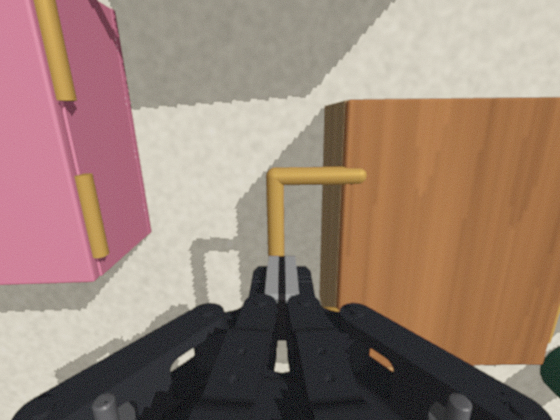

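View pics/s3.png

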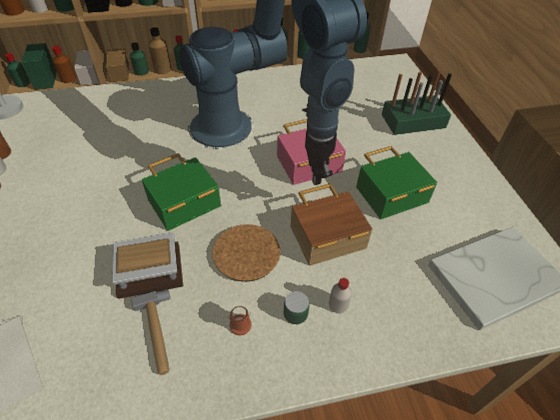

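Run:
```python
from h import *
s=sensors.get_state();print(s['eef_pos'],s['wrist_force'],s['time_s'])
def proj(n,P):
    c=get_calibration(n);q=c['extrinsics'][:3,:3]@np.array(P,float)+c['extrinsics'][:3,3];K=c['mtx'];return K[0,2]+K[0,0]*q[0]/-q[2],K[1,2]-K[1,1]*q[1]/-q[2]
for P in [s['eef_pos'],s['eef_pos']+[0,0,20],(431.5,217,86),(425.5,262,86),(437.5,172,86)]: print(proj('scene',P))
p=cv2.imread('pics/s3.png');cv2.imwrite('pics/s3c.png',cv2.resize(p[100:230,260:400],None,fx=4.5,fy=4.5,interpolation=cv2.INTER_CUBIC))
W=world('wrist',np.load('pics/w3.npy'),s)
p=cv2.imread('pics/w3.png')
for q in [(276,200),(276,240),(282,270),(282,285),(275,262),(281,250)]: print(q,W[q[1],q[0]].round(1),p[q[1],q[0]])
```

```text
[433.82069972 217.43113094  74.19797302] [-0.01513917  0.85636085  0.34117678] 5.475
(np.float64(315.10449527488436), np.float64(191.94584516428208))
(np.float64(315.69009116131684), np.float64(187.02227491722113))
(np.float64(315.0764409365733), np.float64(188.4807902580473))
(np.float64(329.98085454224406), np.float64(184.66329117296465))
(np.float64(299.90374716441534), np.float64(192.3670045114826))
(276, 200) [426.4 247.9  90.9] [ 84 155 191]
(276, 240) [429.1 224.4  91.1] [ 81 149 187]
(282, 270) [432.1 227.  132. ] [38 33 32]
(282, 285) [432.  227.2 145.2] [33 34 38]
(275, 262) [428.8 227.  124.7] [141 140 142]
(281, 250) [432.8 218.   89.8] [ 87 161 194]
```

View pics/s3c.png

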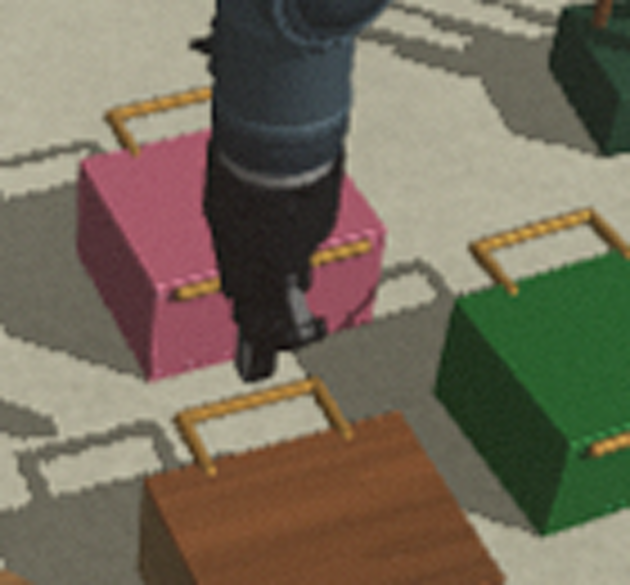

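Run:
```python
from h import *
I={'ee_rot':np.eye(3),'eef_pos':np.zeros(3)}
for n,cols in [('w1',[(175,272),(172,285),(165,300),(385,275),(395,290)]),('w2',[(245,258),(240,275),(235,300),(320,262),(325,280)]),('w3',[(275,259),(272,270),(260,275),(292,259),(290,280),(282,256),(305,275)])]:
    d=np.load(f'pics/{n}.npy');W=world('wrist',d,I);p=cv2.imread(f'pics/{n}.png')
    for u,v in cols: print(n,(u,v),W[v,u].round(1),d[v,u].round(1),p[v,u])
s=sensors.get_state();print(s['qpos'].round(3))
```

```text
w1 (175, 272) [-60.8 -47.  -11.3] 135.6 [131 131 132]
w1 (172, 285) [-69.5 -45.5 -10.1] 127.6 [116 116 119]
w1 (165, 300) [-80.7 -44.4 -10.4] 116.9 [37 38 38]
w1 (385, 275) [-62.2  44.2 -10.6] 134.3 [121 122 122]
w1 (395, 290) [-73.9  44.5 -10.4] 123.2 [131 134 134]
w2 (245, 258) [-45.8 -18.2 -10.6] 150.0 [142 144 144]
w2 (240, 275) [-62.6 -18.4 -10.8] 134.0 [143 143 145]
w2 (235, 300) [-78.1 -18.5  -8.7] 119.8 [137 135 136]
w2 (320, 262) [-50.2  17.5 -10.7] 145.8 [144 146 145]
w2 (325, 280) [-67.   17.6 -10.9] 129.7 [144 143 144]
w3 (275, 259) [-48.6  -3.6 -11.4] 147.1 [142 142 142]
w3 (272, 270) [-58.3  -4.8 -10.9] 137.9 [143 144 143]
w3 (260, 275) [-55.8 -10.3  -7. ] 141.6 [38 38 39]
w3 (292, 259) [-47.9   4.5 -11.1] 147.8 [140 141 142]
w3 (290, 280) [-66.9   3.  -10.9] 129.8 [142 143 142]
w3 (282, 256) [-43.8  -0.3 -10.7] 151.9 [ 43  81 105]
w3 (305, 275) [-55.7  10.2  -6.9] 141.7 [45 40 38]
[ 0.325  0.264 -0.398  0.902  0.013  1.773]
```

The jaws shut to 0.2 mm without touching the bar. The wrist depth puts the real fingertips about 45 mm behind the reported TCP. I'll look at what `r` says about the tool.

Run:
```python
from bench import r, sensors
import bench
print([a for a in dir(r) if not a.startswith('__')])
for a in dir(r):
    if not a.startswith('__') and not callable(getattr(r,a)): print(a,getattr(r,a))
```

```text
['Unreachable', 'grip_point_offset']
grip_point_offset -18.700000000000003
```

Run:
```python
from h import *
W=world('scene',np.load('pics/s3.npy'));p=cv2.imread('pics/s3.png')
for v in range(160,192,2):
  print(v,[ (W[v,u].round(0).astype(int).tolist()) for u in (313,317,321,326,330)])
```

```text
160 [[445, 198, 209], [453, 205, 216], [470, 210, 230], [468, 223, 226], [301, 302, 59]]
162 [[430, 203, 188], [454, 205, 209], [471, 210, 224], [472, 222, 223], [303, 303, 53]]
164 [[440, 200, 190], [453, 207, 201], [475, 209, 221], [477, 221, 221], [303, 304, 44]]
166 [[443, 200, 186], [451, 208, 192], [469, 212, 208], [479, 221, 216], [305, 304, 37]]
168 [[444, 200, 179], [450, 209, 183], [450, 220, 182], [480, 221, 210], [301, 306, 25]]
170 [[433, 205, 161], [451, 209, 178], [439, 225, 163], [489, 219, 212], [486, 231, 207]]
172 [[431, 206, 152], [450, 210, 170], [481, 209, 199], [491, 218, 208], [492, 229, 206]]
174 [[434, 205, 148], [448, 212, 160], [481, 210, 192], [496, 217, 206], [1204, -68, 949]]
176 [[433, 206, 139], [462, 207, 167], [483, 210, 187], [484, 223, 185], [316, 304, 4]]
178 [[435, 206, 133], [460, 208, 158], [449, 224, 143], [317, 291, 0], [321, 303, 1]]
180 [[438, 206, 128], [449, 213, 138], [447, 225, 133], [325, 289, -1], [329, 300, 1]]
182 [[436, 207, 119], [449, 214, 130], [439, 229, 117], [334, 286, 0], [336, 299, -1]]
184 [[333, 245, -2], [442, 217, 115], [342, 268, 3], [426, 250, 91], [425, 262, 89]]
186 [[341, 243, -3], [349, 253, 4], [429, 235, 89], [434, 247, 93], [432, 260, 87]]
188 [[432, 211, 90], [434, 221, 90], [434, 233, 88], [357, 280, -2], [440, 257, 88]]
190 [[438, 209, 88], [366, 248, 4], [363, 262, -2], [367, 277, 0], [369, 289, 0]]
```

Both the scene depth (tip at z≈116) and the wrist depth show the true fingertips about 42 mm short of the reported TCP, which reads z=74. I'll use that offset from now on: true tip z = reported z + 42.

```bash
python3 -m inch '[0.3,0,-1.5,0,0,0.3,0,-1.5,0,0,0.3,10,0,0,0,0.3,10,0,0,0,0.3,10,0,0,0,0.3,10,0,0,0,0.3,1,0,0,0]' 30 >/dev/null; python3 to.py 431 217 31 7.6
python3 - <<'E'
from h import *
s,p,d=snap('wrist','w4');
E
```

```text
t 6.35 pos [429.7 217.3  29.3] yaw 7.03 tilt [ 0.0022 -0.0132] F [ 0.72 -0.8   0.34] w 29.6 q [ 0.33  0.31 -0.47  0.79  0.01  1.78]
tool shift [-1.7  1.2  0.4] turn -0.01
```

View pics/w4.png

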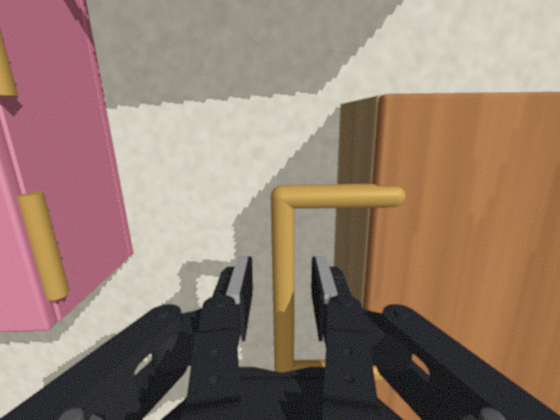

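The bar (u≈283) now sits between the pads (u 248–315). Closing.

```bash
python3 -m inch '[1,0,0,0,0,1,0,0,0,0,1,0,0,0,0,1,0,0,0,0]' 30 >/dev/null; python3 to.py 431 217 31 7.6
python3 - <<'E'
import numpy as np
h=np.array([607.5,240.5]);ux=np.array([.9912,.1323])
for th in np.arange(0,1.95,.1):
    a=-178*np.cos(th)+6*np.sin(th);b=178*np.sin(th)+6*np.cos(th)
    a0=-178;b0=6
    print(round(th,1),'dy(tool)',round(a-a0,1),'up',round(b-b0,1),(h+a*ux).round())
E
```

```text
t 6.9 pos [430.5 217.5  30.2] yaw 7.05 tilt [ 0.0037 -0.0134] F [ 0.19 -1.53 -1.56] w 8.9 q [ 0.33  0.3  -0.47  0.79  0.01  1.77]
tool shift [-0.8  0.5  0.5] turn -0.01
0.0 dy(tool) 0.0 up 0.0 [431. 217.]
0.1 dy(tool) 1.5 up 17.7 [433. 217.]
0.2 dy(tool) 4.7 up 35.2 [436. 218.]
0.3 dy(tool) 9.7 up 52.3 [441. 218.]
0.4 dy(tool) 16.4 up 68.8 [447. 219.]
0.5 dy(tool) 24.7 up 84.6 [456. 220.]
0.6 dy(tool) 34.5 up 99.5 [465. 222.]
0.7 dy(tool) 45.7 up 113.3 [476. 223.]
0.8 dy(tool) 58.3 up 125.9 [489. 225.]
0.9 dy(tool) 72.1 up 137.2 [502. 226.]
1.0 dy(tool) 86.9 up 147.0 [517. 228.]
1.1 dy(tool) 102.6 up 155.4 [533. 231.]
1.2 dy(tool) 119.1 up 162.1 [549. 233.]
1.3 dy(tool) 136.2 up 167.1 [566. 235.]
1.4 dy(tool) 153.7 up 170.4 [583. 237.]
1.5 dy(tool) 171.4 up 172.0 [601. 240.]
1.6 dy(tool) 189.2 up 171.7 [619. 242.]
1.7 dy(tool) 206.9 up 169.7 [636. 244.]
1.8 dy(tool) 224.3 up 166.0 [653. 247.]
1.9 dy(tool) 241.2 up 160.5 [670. 249.]
```

```bash
python3 -m inch '[1,-9,0.4,0,0,1,-9,1,0,0,1,-17.5,3.2,0,0,1,-17.1,5,0,0,1,-16.5,6.7,0,0]' >/dev/null; python3 to.py 448 219 99 7.6
python3 - <<'E'
from h import *
s,p,d=snap('scene','s5');cv2.imwrite('pics/s5.png',cv2.resize(cv2.imread('pics/s5.png')[80:300,200:460],None,fx=2.5,fy=2.5))
E
```

```text
t 7.53 pos [448.2 220.  103.3] yaw 7.09 tilt [ 0.0064 -0.0162] F [ 4.17  2.   -3.86] w 8.9 q [ 0.32  0.26 -0.32  0.98  0.01  1.77]
tool shift [ 4.3 -0.3  1. ] turn -0.009
```

View pics/s5.png

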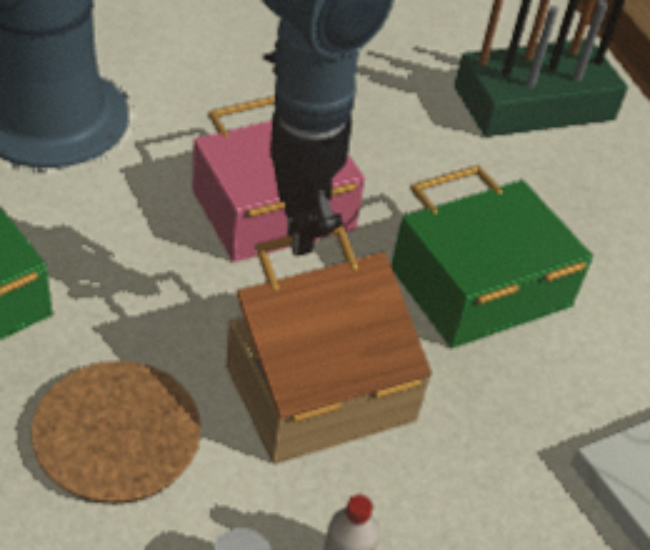

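```bash
python3 -m inch '[1,-11,6.3,0,0,1,-14.5,9.8,0,0,1,-13.8,11.2,0,0,1,-12.6,12.6,0,0,1,-11.3,13.8,0,0]' >/dev/null; python3 to.py 502 226 167 7.6;  python3 -m inch '[1,-9.8,14.8,0,0,1,-8.4,15.7,0,0,1,-6.7,16.5,0,0]' >/dev/null; python3 to.py 549 233 192 7.6
```

```text
t 8.2 pos [500.6 227.2 169.9] yaw 7.15 tilt [ 0.0042 -0.0202] F [ 2.72  2.   -6.55] w 8.6 q [ 0.3   0.32 -0.06  1.18  0.02  1.74]
tool shift [2.8 1.3 1.4] turn -0.008
t 8.57 pos [544.  233.2 195.4] yaw 7.21 tilt [-0.003  -0.0221] F [-3.49  0.54  4.25] w 8.9 q [0.28 0.41 0.14 1.3  0.02 1.73]
tool shift [3.4 5.  0.9] turn -0.007
```

```bash
python3 -m inch '[1,-2,19,0,0,1,-3,19,0,0,1,-1,18,0,0,1,0.5,18,0,0]' >/dev/null; python3 to.py 619 242 202 7.6;  python3 -m inch '[1,1,18,0,0,1,2.5,12,0,0,1,2,8,0,0]' >/dev/null; python3 to.py 645 245 198 7.6
python3 - <<'E'
from h import *
s,p,d=snap('scene','s6');cv2.imwrite('pics/s6.png',cv2.resize(cv2.imread('pics/s6.png')[80:300,200:460],None,fx=2.5,fy=2.5))
E
```

```text
t 9.07 pos [616.2 242.9 206.8] yaw 7.26 tilt [-0.0032 -0.0238] F [0.17 0.05 1.59] w 8.6 q [0.27 0.57 0.42 1.42 0.02 1.71]
tool shift [4.8 2.7 1.4] turn -0.006
t 9.45 pos [652.8 247.9 201. ] yaw 7.26 tilt [-0.0075 -0.0239] F [-0.56  0.19  0.57] w 8.7 q [0.26 0.67 0.58 1.49 0.02 1.7 ]
tool shift [ 3.1 -8.1  1.9] turn -0.006
```

View pics/s6.png

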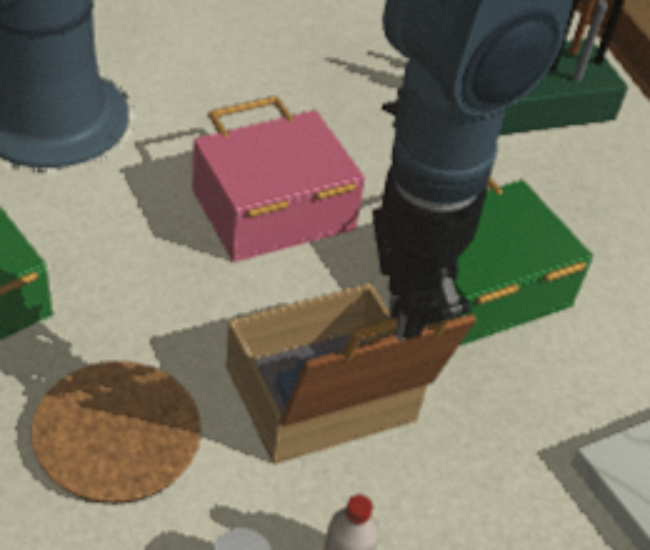

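```bash
python3 -m inch '[0.3,0,6,0,0,0.3,0,4,0,0,0.1,0,0,0,0,0.1,-15,0,0,0,0.1,-25,0,0,0,0.1,-20,0,0,0]' >/dev/null; python3 to.py 540 230 210 7.6
python3 - <<'E'
from h import *
s,p,d=snap('scene','s7');cv2.imwrite('pics/s7.png',cv2.resize(cv2.imread('pics/s7.png')[80:300,200:460],None,fx=2.5,fy=2.5))
E
```

```text
t 10.25 pos [662.8 247.2 260.6] yaw 7.23 tilt [-0.011  -0.0227] F [-0.36  0.29  1.05] w 38.0 q [0.26 0.74 0.87 1.71 0.02 1.7 ]
tool shift [  52.  -123.4    2.8] turn -0.006
```

View pics/s7.png

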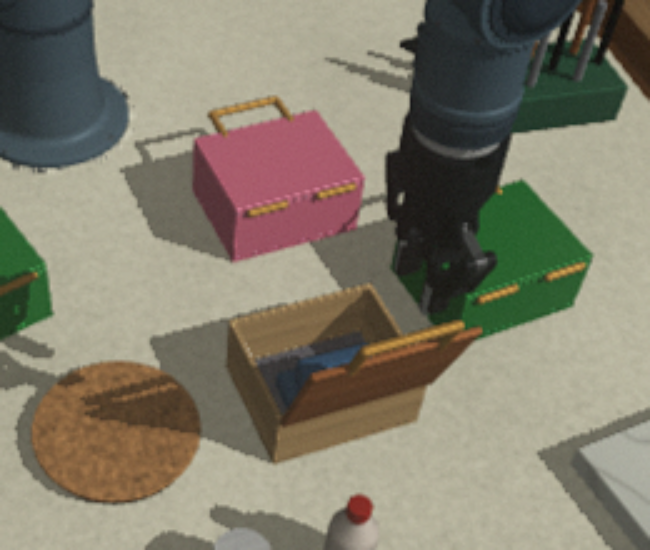

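```bash
python3 -m inch '[0,0,-40,1,0,0,0,-40,1,0,0,15,-43,10,0,0,15,0,10,0,0,0,0,0,0]' >/dev/null; python3 to.py 540 230 200 7.6
python3 - <<'E'
from h import *
s,p,d=snap('wrist','w8');print(s['eef_pos'],sensors.get_state()['eef_pos']);snap('top','t8')
E
```

```text
t 10.93 pos [539.1 209.6 227.9] yaw 7.23 tilt [-0.0099 -0.0228] F [ 0.52  0.4  -1.18] w 42.6 q [0.25 0.39 0.18 1.38 0.02 1.69]
tool shift [ 28.3   3.7 -19.5] turn -0.007
[539.12219971 209.55613015 227.9112262 ] [539.47676407 210.05038453 228.67797109]
```

View pics/w8.png

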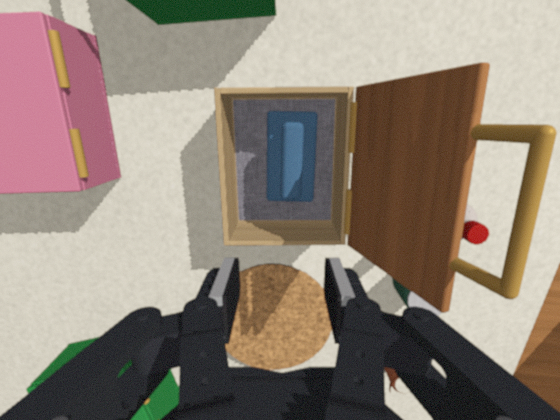

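View pics/t8.png

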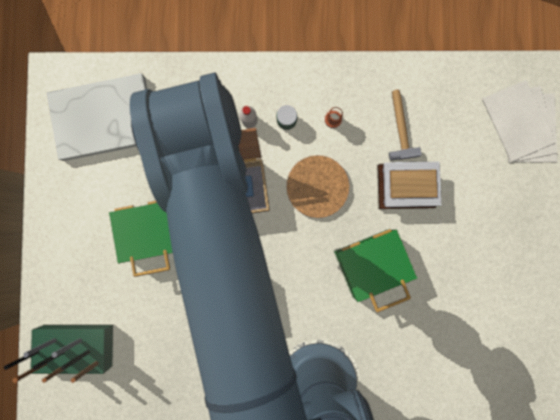

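The flap is fully open. The blue block in the box has its base at px u 267–317, v 111–201 and its rib at u 282–304. Next I compute its pose.

Run:
```python
from h import *
s=sensors.get_state();s['eef_pos']=np.array([539.1,209.6,227.9])
d=np.load('pics/w8.npy');W=world('wrist',d,s);p=cv2.imread('pics/w8.png').astype(int)
for q in [(293,160),(275,160),(310,160),(250,160),(293,190),(293,128)]: print(q,W[q[1],q[0]].round(1),p[q[1],q[0]])
blue=p[...,0]-p[...,2]>35
m=blue.copy();m[:100]=0;m[215:]=0;m[:,:240]=0;m[:,335:]=0
z=W[...,2]
zr=np.median(z[125:190,288:298]);zb=np.median(z[120:195,270:278]);print('rib z',zr,'base z',zb)
rib=m&(z>(zr+zb)/2);
c=max(cv2.findContours(rib.astype(np.uint8),cv2.RETR_EXTERNAL,cv2.CHAIN_APPROX_NONE)[0],key=cv2.contourArea)[:,0]
R=cv2.minAreaRect(cast('wrist',c,71,s)[:,:2].astype(np.float32));print('rib',R,c.min(0),c.max(0))
c=max(cv2.findContours(m.astype(np.uint8),cv2.RETR_EXTERNAL,cv2.CHAIN_APPROX_NONE)[0],key=cv2.contourArea)[:,0]
R=cv2.minAreaRect(cast('wrist',c,30,s)[:,:2].astype(np.float32));print('base',R,c.min(0),c.max(0))
```

```text
(293, 160) [545.7 242.6  72.9] [149 117  83]
(275, 160) [525.8 234.8  29.7] [99 78 53]
(310, 160) [568.1 240.2  30. ] [104  83  56]
(250, 160) [493.4 228.    7.9] [115 111 112]
(293, 190) [550.3 209.3  70.9] [96 73 48]
(293, 128) [541.2 275.7  70.3] [140 111  74]
rib z 71.20301286015938 base z 30.22241281039247
rib ((544.1516723632812, 240.68881225585938), (23.740339279174805, 84.79151153564453), 5.983160495758057) [280 121] [303 199]
base ((544.5010375976562, 239.98570251464844), (57.20676040649414, 106.9776382446289), 5.9529523849487305) [267 112] [316 200]
```

```bash
python3 -m inch '[0,20,0,-10,0.021,0,20,0,-10,0,0,20,0,-10,0,0,0,0,0,0]' 30 >/dev/null; python3 to.py 544.3 240.3 -5 6
```

```text
t 11.53 pos [543.  245.3 172.6] yaw 6.03 tilt [ 0.002  -0.0255] F [0.46 0.82 1.03] w 42.7 q [0.3  0.42 0.09 1.24 0.02 1.77]
tool shift [177.4   0.4   9.6] turn 0.001
```

```bash
python3 -m inch '[0,30,0,2,0,0,30,0,2,0,0,30,0,2,0,0,20,0,1,0,0,0,0,0,0]' >/dev/null; python3 to.py 544.3 240.3 -5 6
python3 - <<'E'
from h import *
s,p,d=snap('wrist','w9')
E
```

```text
t 12.15 pos [553.9 242.9  67.9] yaw 6.01 tilt [ 0.017  -0.0274] F [-1.09 -0.43 -0.11] w 42.7 q [ 0.29  0.48 -0.1   0.98  0.02  1.76]
tool shift [ 72.7 -11.    3.5] turn 0.0
```

View pics/w9.png

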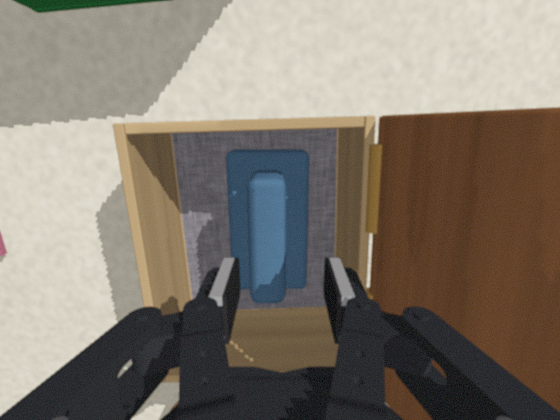

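```bash
python3 -m inch '[0,0,-9,3,0,0,0,-2,0,0,0,0,0,0,0]' >/dev/null; python3 to.py 544.3 240.3 -5 6;python3 -m inch '[0,12,-0.5,0,0,0,12,-0.5,0,0,0,0,0,0,0]' >/dev/null; python3 to.py 544.3 240.3 -5 6
```

```text
t 12.57 pos [546.5 239.6  72.9] yaw 6.0 tilt [ 0.0254 -0.029 ] F [-0.1   0.69 -0.41] w 42.5 q [ 0.29  0.45 -0.13  0.96  0.02  1.76]
tool shift [77.8 -4.1  1.3] turn 0.0
t 12.95 pos [546.  240.4  47.3] yaw 6.01 tilt [ 0.0256 -0.0291] F [-0.6  -0.36 -0.18] w 42.6 q [ 0.29  0.47 -0.17  0.91  0.02  1.76]
tool shift [52.2 -3.   1.4] turn 0.0
```

```bash
python3 -m inch '[0,12,-1,0,0,0,12,-1,0,0,0,8,-0.5,0,0,0,0,0,0,0]' >/dev/null; python3 to.py 544.3 240.3 -5 6
python3 - <<'E'
from h import *
s,p,d=snap('wrist','w10')
E
```

```text
t 13.45 pos [543.2 240.9  11.9] yaw 6.02 tilt [ 0.0237 -0.0287] F [-0.75 -0.79  0.16] w 42.8 q [ 0.3   0.5  -0.22  0.83  0.02  1.76]
tool shift [16.9  0.6  1.2] turn 0.0
```

View pics/w10.png

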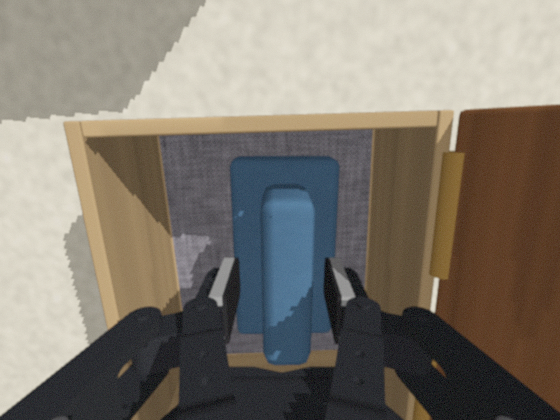

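```bash
python3 -m inch '[0,8,1.5,0.5,0,0,7,0.5,0.5,0,0,0,0,0,0,0.25,0,0,0,0,0.4,0,0,0,0,0.4,0,0,0,0]' 30 >/dev/null; python3 to.py 544.3 240.3 -5 6
python3 - <<'E'
from h import *
s,p,d=snap('wrist','w11')
E
```

```text
t 14.25 pos [546.6 240.9  -2.8] yaw 6.01 tilt [ 0.0253 -0.0291] F [ 0.29 -0.16 -1.22] w 25.5 q [ 0.29  0.52 -0.23  0.79  0.02  1.76]
tool shift [ 2.2 -2.4  0.4] turn 0.0
```

View pics/w11.png

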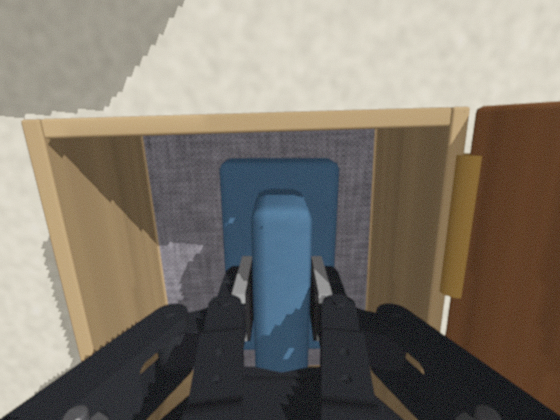

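```bash
python3 -m inch '[0.6,0,0,0,0,1,0,0,0,0,1,0,0,0,0,1,0,0,0,0]' 30 >/dev/null; python3 to.py; python3 -m inch '[1,-3,0,0,0,1,-4,0,0,0,1,-5,0,0,0,1,0,0,0,0]' >/dev/null; python3 to.py; python3 -m inch '[1,0,0,0,0]' >/dev/null; python3 to.py
```

```text
t 14.8 pos [546.  240.8  -2.3] yaw 6.02 tilt [ 0.0246 -0.0293] F [-1.4  -0.81  2.68] w 23.9 q [ 0.29  0.52 -0.23  0.8   0.02  1.76]
t 15.3 pos [544.2 239.6   7.9] yaw 6.01 tilt [ 0.0208 -0.0279] F [ 0.88 -0.7  -5.23] w 23.6 q [ 0.29  0.51 -0.22  0.82  0.02  1.76]
t 15.43 pos [544.  239.6   7.8] yaw 6.01 tilt [ 0.0206 -0.0279] F [-0.55  0.28 -5.27] w 23.8 q [ 0.29  0.51 -0.22  0.82  0.02  1.76]
```

```bash
python3 -m inch '[1,-15,0,0,0,1,-15,0,0,0,1,-15,0,0,0,1,-15,0,0,0]' >/dev/null; python3 to.py 544 239 130 6; python3 -m inch '[1,-16,0.5,0,0,1,-16,0.5,0,0,1,-16,0.5,0,0,1,-12,0,0,0,1,0,0,0,0]' >/dev/null; python3 to.py 544 239 130 6
python3 - <<'E'
from h import *
s,p,d=snap('wrist','w12')
s,p,d=snap('scene','s12')
E
```

```text
t 15.93 pos [542.3 237.5  71.4] yaw 6.01 tilt [ 0.0196 -0.0276] F [ 0.13 -0.05 -5.67] w 23.9 q [ 0.29  0.45 -0.13  0.97  0.02  1.76]
tool shift [-58.5   2.9  -2.9] turn 0.0
t 16.55 pos [544.8 236.3 139.7] yaw 6.01 tilt [ 0.0265 -0.0289] F [-0.52  0.59 -6.01] w 23.4 q [ 0.29  0.4  -0.02  1.12  0.02  1.75]
tool shift [ 9.7 -0.8 -2.5] turn 0.0
```

View pics/w12.png

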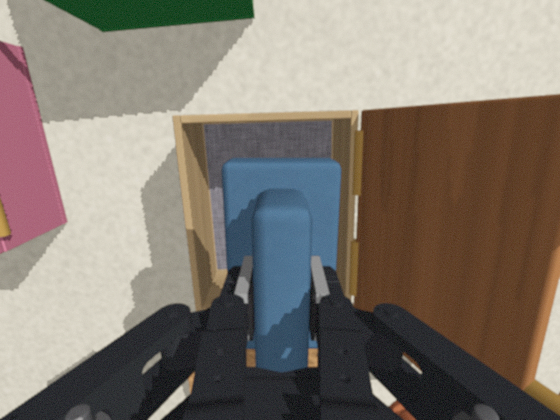

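View pics/s12.png

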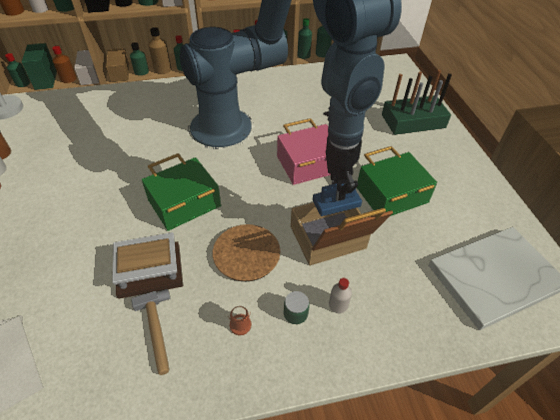

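```bash
python3 to.py 551.5 -252 135 1.2; python3 -m inch '[1,0,-2,15,0,1,0,-2,30,0.01,1,0,-2,40,0.01,1,0,-2,40,0.01,1,0,-2,40,0.01,1,0,-2,40,0.01,1,0,-2,40,0.01,1,0,-2,40,0.01]' >/dev/null; python3 to.py 551.5 -252 135 1.2
```

```text
t 16.65 pos [543.9 236.1 138.1] yaw 6.01 tilt [ 0.024  -0.0284] F [-0.12  0.79 -5.4 ] w 23.3 q [ 0.29  0.4  -0.02  1.12  0.02  1.75]
tool shift [-11.8 -43.6 486. ] turn 0.084
t 17.65 pos [542.9 -61.6 123. ] yaw 2.02 tilt [ 0.0102 -0.0265] F [ 1.36  0.69 -5.38] w 23.7 q [-0.25  0.34 -0.15  1.07  0.03  1.29]
tool shift [-17.    1.9 190.2] turn 0.014
```

```bash
python3 -m inch '[1,-4,0,40,0.005,1,-4,0,40,0.005,1,-4,0,40,0.004,1,-3,0,30,0,1,-2,0,15,0,1,0,0,0,0,1,0,0,0,0]' >/dev/null; python3 to.py 551.5 -252 135 1.2
python3 - <<'E'
from h import *
s,p,d=snap('wrist','w13');snap('scene','s13');snap('top','t13')
E
```

```text
t 18.52 pos [ 539.5 -236.9  130.4] yaw 0.76 tilt [-0.     -0.0298] F [-0.58  1.05 -5.98] w 23.7 q [-0.54  0.44  0.02  1.16  0.03  1.02]
tool shift [-5.  11.8 15.1] turn -0.008
```

View pics/w13.png

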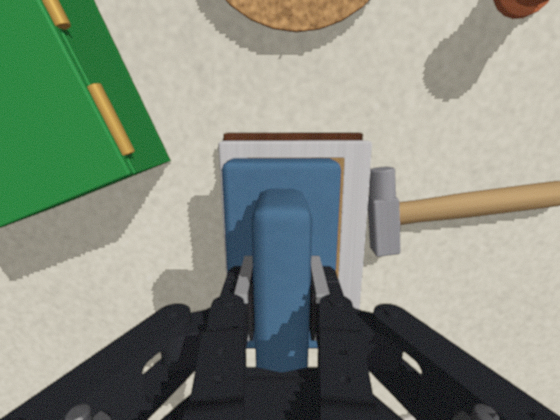

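View pics/s13.png

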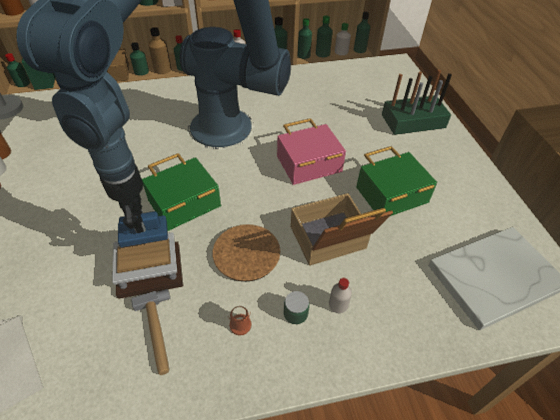

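```bash
cat > blk.py <<'E'
import sys
from h import *
def block(name,s,dz):
    """block centre/yaw from wrist picture; dz: base-top z minus reported tcp z"""
    p=cv2.imread(f'pics/{name}.png').astype(int)
    m=(p[...,0]-p[...,2]>20)&(p[...,0]>50);m[:100]=0;m[400:]=0
    k,l=cv2.connectedComponents(m.astype(np.uint8));m=l==l[175,240]
    zt=s['eef_pos'][2]+dz
    L=[];Rr=[]
    for v in range(172,250,3):
        u=np.where(m[v])[0]
        L.append((u.min()-.5,v));Rr.append((u.max()+.5,v))
    T=[(u,np.where(m[:,u])[0].min()-.5) for u in list(range(235,250,2))+list(range(315,330,2))]
    L,Rr,T=[cast('wrist',a,zt,s)[:,:2] for a in (L,Rr,T)]
    fl=lambda A:cv2.fitLine(A.astype(np.float32),cv2.DIST_HUBER,0,.01,.01).ravel()
    a,b,c=fl(L),fl(Rr),fl(T)
    yaw=lambda f:np.degrees(np.arctan2(f[3-2] if 0 else f[1],f[0]))
    print('side yaws',yaw(a),yaw(b),'front',yaw(c))
    dirs=[q[:2]*np.sign(q[1]) for q in (a,b)];Y=(dirs[0]+dirs[1])/2;Y/=np.linalg.norm(Y);X=np.array([Y[1],-Y[0]])
    lx=(a[2:]@X);rx=(b[2:]@X);ty=(c[2:]@Y);print('width',rx-lx,'X',X)
    C=X*(lx+rx)/2+Y*(ty-55);print('centre',C,'yaw',np.degrees(np.arctan2(X[1],X[0])),'minus eef',C-s['eef_pos'][:2]);return C
E
python3 - <<'E'
from blk import *
s=sensors.get_state();print(s['eef_pos'].round(1))
block('w13',s,32.3)
d=np.load('pics/w13.npy');W=world('wrist',d,s)
print(W[200,235].round(1),W[250,282].round(1),W[150,360].round(1),W[170,343].round(1),'card',np.median(W[160:230,342:346,2]),'plate',np.median(W[150:250,350:358,2]))
p=cv2.imread('pics/w13.png');print(p[190:191,335:375].tolist())
E
```

```text
[ 539.9 -236.7  130.7]
side yaws -89.59673 -89.155815 front 0.55238795
width 57.85956 X [0.99994075 0.01088581]
centre [ 539.03986 -236.40764] yaw 0.6237235 minus eef [-0.82309132  0.34226865]
[ 515.5 -202.4  163.1] [ 539.2 -211.7  204.3] [ 599.6 -184.6   69.6] [ 586.8 -199.8   73.2] card 69.45955802858327 plate 69.10802229644564
[[[139, 107, 75], [136, 106, 73], [139, 111, 75], [138, 108, 78], [123, 108, 98], [95, 113, 130], [80, 120, 146], [117, 137, 159], [156, 161, 169], [182, 182, 184], [187, 186, 190], [187, 186, 188], [186, 188, 189], [185, 186, 188], [184, 186, 188], [185, 187, 189], [185, 185, 189], [182, 182, 184], [180, 180, 183], [181, 181, 184], [182, 182, 185], [181, 179, 184], [180, 181, 183], [182, 183, 185], [185, 186, 187], [183, 183, 185], [185, 185, 187], [185, 183, 186], [187, 186, 189], [185, 184, 188], [185, 188, 188], [184, 186, 189], [181, 182, 183], [159, 161, 164], [108, 108, 113], [74, 70, 71], [79, 78, 79], [85, 83, 81], [93, 89, 91], [94, 93, 92]]]
```

View pics/t13.png

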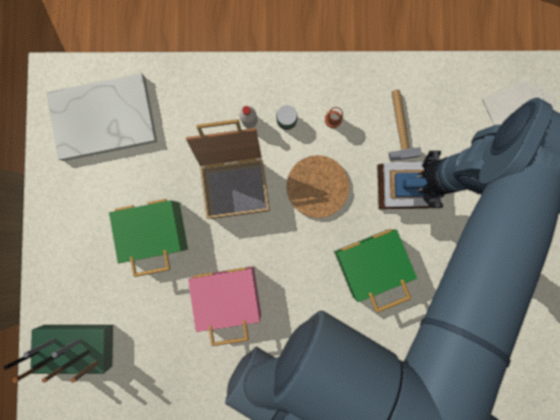

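Run:
```python
from h import *
s=sensors.get_state()
d=np.load('pics/w13.npy');W=world('wrist',d,s);p=cv2.imread('pics/w13.png').astype(int)
g=p.min(2);
for v in (165,180,200,220): 
    row=g[v,345:385];u=345+np.where(row<140)[0][0];print('plate right',v,u,cast('wrist',[(u-.5,v)],69,s).round(1)[0], 'card right',cast('wrist',[(342.5,v)],75,s).round(1)[0])
for u in (235,260,290,320,350):
    col=g[125:157,u];v=125+np.where(col>150)[0][0];print('plate far',u,v,cast('wrist',[(u,v-.5)],69,s).round(1)[0])
for v in (148,):
    row=g[v,205:240];u=205+np.where(row>150)[0][0];print('left',u,cast('wrist',[(u-.5,v)],69,s).round(1)[0])
print('plate z',np.median(W[143:155,240:350,2]), 'card z', [W[v,341:344,2].round(0).tolist() for v in (165,180,200,220,240)])
```

```text
Traceback (most recent call last):
IndexError: index 0 is out of bounds for axis 0 with size 0
```

Run:
```python
from h import *
s=sensors.get_state()
d=np.load('pics/w13.npy');W=world('wrist',d,s);p=cv2.imread('pics/w13.png').astype(int)
g=p.min(2);f=lambda a,o: o+a[0] if len(a) else -1
for v in (180,200,220): 
    u=f(np.where(g[v,345:385]<140)[0],345);print('plate right',v,u,cast('wrist',[(u-.5,v)],69,s).round(1)[0], 'card right',cast('wrist',[(342.5,v)],75,s).round(1)[0])
for u in (235,260,290,320,350):
    v=f(np.where(g[125:157,u]>150)[0],125);print('plate far',u,v,cast('wrist',[(u,v-.5)],69,s).round(1)[0])
u=f(np.where(g[148,205:240]>172)[0],205);print('left',u,cast('wrist',[(u-.5,148)],69,s).round(1)[0],g[148,210:230])
print('plate z',np.median(W[143:155,240:350,2]), 'card z', [W[v,341:344,2].round(0).tolist() for v in (165,180,200,220,240)])
```

```text
plate right 180 369 [ 608.5 -208.1   69. ] card right [ 586.6 -207.3   75. ]
plate right 200 368 [ 609.2 -224.6   69. ] card right [ 587.6 -223.4   75. ]
plate right 220 367 [ 609.9 -241.7   69. ] card right [ 588.8 -240.    75. ]
plate far 235 125 [ 503.  -166.8   69. ]
plate far 260 125 [ 522.  -166.5   69. ]
plate far 290 125 [ 544.9 -166.2   69. ]
plate far 320 125 [ 567.7 -165.9   69. ]
plate far 350 125 [ 590.6 -165.6   69. ]
left 205 [ 478.8 -184.7   69. ] [188 186 187 184 176 174 169 141 129 147 171 179 184 184 181 181 183 183
 186 187]
plate z 69.03523634305964 card z [[75.0, 74.0, 75.0], [73.0, 76.0, 73.0], [76.0, 74.0, 68.0], [74.0, 69.0, 69.0], [70.0, 68.0, 68.0]]
```

```bash
python3 -m inch '[1,5,6,8,-0.012,1,10,6,8,0,1,10,0,0,0,1,10,0,0,0,1,0,0,0,0]' >/dev/null; python3 to.py 552 -252.8 74 1.2;python3 -m inch '[1,0,0,0,0]' >/dev/null; python3 to.py 552 -252.8 74 1.2
```

```text
t 19.3 pos [ 553.  -250.7   91.6] yaw 1.68 tilt [-0.0007 -0.0303] F [ 0.21 -0.02 -5.1 ] w 23.4 q [-0.54  0.5   0.01  1.1   0.03  1.  ]
tool shift [17.5 -1.   2.6] turn 0.008
t 19.43 pos [ 552.8 -250.6   91.5] yaw 1.68 tilt [-0.0009 -0.0305] F [-0.51 -0.15 -5.13] w 23.6 q [-0.54  0.5   0.01  1.1   0.03  1.  ]
tool shift [17.5 -0.9  2.7] turn 0.008
```

```bash
python3 -m inch '[1,6,-0.5,1,0.004,1,5,-0.5,1,0.004,1,2,0,0,0,1,0,0,0,0]' >/dev/null; python3 to.py 552 -252.8 70 1.4
python3 - <<'E'
from blk import *
s,p,d=snap('wrist','w14');block('w14',s,32.3);snap('scene','s14');cv2.imwrite('pics/s14.png',cv2.resize(cv2.imread('pics/s14.png')[180:320,60:220],None,fx=4,fy=4))
E
```

```text
t 19.93 pos [ 552.1 -252.5   78.4] yaw 1.19 tilt [ 0.     -0.0297] F [ 0.08 -0.04 -5.59] w 23.8 q [-0.55  0.51 -0.02  1.06  0.03  1.  ]
tool shift [ 8.4 -0.1  0.5] turn -0.004
side yaws -88.91683 -88.78416 front 1.1314234
width 57.920532 X [0.9997988  0.02006124]
centre [ 551.35583 -252.27194] yaw 1.1495012 minus eef [-0.75824029  0.25688188]
```

View pics/w14.png

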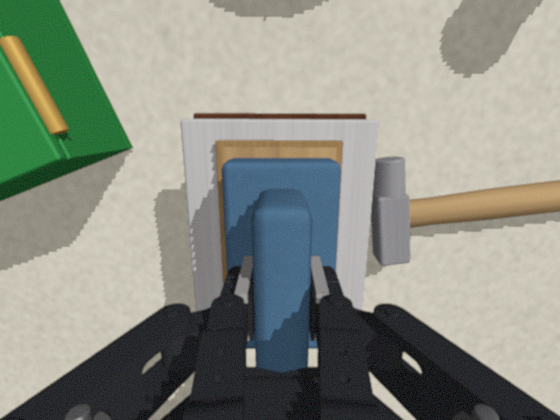

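View pics/s14.png

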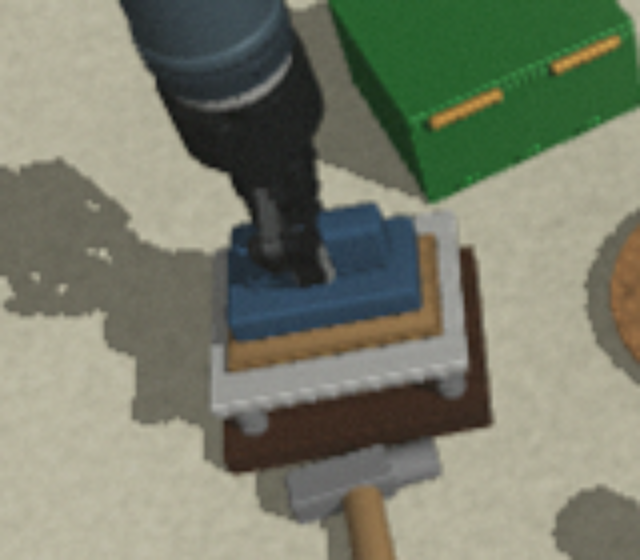

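The template shows around the block (u 217–343, far edge v≈140), with the block nicely centred. I'll check this numerically.

```bash
python3 - <<'E'
from h import *
s=sensors.get_state()
A=cast('wrist',[(217,150),(343.5,150),(280,140)],75,s);print(A.round(1),'centre',(A[0]+A[1])[0]/2,A[2,1]-63)
d=np.load('pics/w14.npy');W=world('wrist',d,s);print('card z',np.median(W[144:154,225:335,2]))
E
python3 -m inch '[1,2,0,0,0,1,1.5,0,0,0,1,0,0,0,0]' >/dev/null; python3 to.py 552 -252.8 68
```

```text
[[ 512.3 -197.1   75. ]
 [ 587.5 -195.7   75. ]
 [ 549.6 -190.6   75. ]] centre 549.9004275998896 -253.59165291114732
card z 75.26873444477239
t 20.4 pos [ 552.6 -252.6   75.3] yaw 1.19 tilt [ 0.0009 -0.0292] F [-0.02 -0.12 -5.82] w 23.5 q [-0.55  0.51 -0.02  1.06  0.03  1.  ]
tool shift [ 7.2 -0.6  0.4] turn None
```

```bash
python3 -m inch '[1,2.5,-0.3,0.3,0,1,2,-0.3,0.3,0,1,0,0,0,0]' >/dev/null; python3 to.py; for i in 1; do python3 -m inch '[1,1.2,0,0,0,1,0,0,0,0]' >/dev/null; python3 to.py; python3 -m inch '[1,1.2,0,0,0,1,0,0,0,0]' >/dev/null; python3 to.py; done
```

```text
t 20.77 pos [ 551.9 -253.2   70.4] yaw 1.19 tilt [ 0.0008 -0.0291] F [-0.51 -0.39 -5.86] w 23.9 q [-0.55  0.51 -0.03  1.04  0.02  1.  ]
t 21.02 pos [ 551.9 -253.1   69.1] yaw 1.19 tilt [ 0.0008 -0.0292] F [-0.16  0.5  -4.91] w 23.8 q [-0.55  0.51 -0.03  1.04  0.03  1.  ]
t 21.27 pos [ 552.  -253.1   67.9] yaw 1.19 tilt [ 0.001  -0.0291] F [ 0.48  0.42 -5.15] w 23.4 q [-0.55  0.51 -0.03  1.04  0.03  1.  ]
```

```bash
python3 -m inch '[1,1.2,0,0,0,1,0,0,0,0]' >/dev/null; python3 to.py; python3 -m inch '[1,1.2,0,0,0,1,0,0,0,0]' >/dev/null; python3 to.py;  python3 -m inch '[1,1.2,0,0,0,1,0,0,0,0]' >/dev/null; python3 to.py
```

```text
t 21.52 pos [ 552.  -253.1   66.6] yaw 1.19 tilt [ 0.001  -0.0291] F [-0.89  0.24 -5.03] w 23.5 q [-0.55  0.51 -0.04  1.03  0.03  1.  ]
t 21.77 pos [ 552.2 -253.2   66.2] yaw 1.19 tilt [ 0.0018 -0.0285] F [ 0.21  0.9  -5.52] w 23.7 q [-0.55  0.51 -0.04  1.03  0.03  1.  ]
t 22.02 pos [ 552.3 -253.3   65.8] yaw 1.19 tilt [ 0.0023 -0.0282] F [-1.56  1.31 -1.24] w 23.7 q [-0.55  0.51 -0.04  1.03  0.02  1.  ]
```

```bash
python3 -m inch '[1,1,0,0,0]' >/dev/null; python3 to.py; python3 -m inch '[1,0,0,0,0]' >/dev/null; python3 to.py;  python3 -m inch '[1,1,0,0,0,1,0,0,0,0]' >/dev/null; python3 to.py
```

```text
t 22.15 pos [ 552.3 -253.3   65. ] yaw 1.19 tilt [ 0.0024 -0.028 ] F [-2.85  0.22 -0.88] w 23.2 q [-0.55  0.52 -0.04  1.03  0.02  1.  ]
t 22.27 pos [ 552.3 -253.3   65.1] yaw 1.19 tilt [ 0.0025 -0.028 ] F [-1.3  -0.52 -0.81] w 23.6 q [-0.55  0.52 -0.04  1.03  0.02  1.  ]
t 22.52 pos [ 552.3 -253.3   64.3] yaw 1.19 tilt [ 0.0026 -0.0279] F [-1.88  0.41 -0.07] w 23.6 q [-0.55  0.52 -0.04  1.03  0.02  1.  ]
```

```bash
python3 -m inch '[1,1,0,0,0,1,1,0,0,0,1,0,0,0,0]' >/dev/null; python3 to.py; python3 -m inch '[1,1,0,0,0,1,1,0,0,0,1,0,0,0,0]' >/dev/null; python3 to.py
```

```text
t 22.9 pos [ 552.3 -253.3   62.5] yaw 1.18 tilt [ 0.0028 -0.0277] F [-2.52  0.25  1.74] w 23.5 q [-0.55  0.52 -0.04  1.02  0.02  1.  ]
t 23.27 pos [ 552.3 -253.3   60.9] yaw 1.18 tilt [ 0.003  -0.0274] F [-3.45  0.92  2.93] w 23.2 q [-0.55  0.52 -0.05  1.02  0.02  1.  ]
```

```bash
python3 -m inch '[1,1,0,0,0,1,1,0,0,0,1,0,0,0,0]' >/dev/null; python3 to.py
```

```text
t 23.65 pos [ 552.3 -253.4   59.2] yaw 1.18 tilt [ 0.0033 -0.0272] F [-3.24  1.38  3.8 ] w 23.5 q [-0.55  0.52 -0.05  1.01  0.02  1.  ]
```

```bash
python3 -m inch '[1,1,0,0,0,1,1,0,0,0,1,0,0,0,0]' >/dev/null; python3 to.py; python3 -m inch '[1,1,0,0,0,1,1,0,0,0,1,0,0,0,0]' >/dev/null; python3 to.py
```

```text
t 24.02 pos [ 552.3 -253.3   57.5] yaw 1.18 tilt [ 0.0034 -0.0269] F [-4.52  1.65  4.2 ] w 23.5 q [-0.55  0.52 -0.05  1.01  0.02  1.  ]
t 24.4 pos [ 552.3 -253.4   56.2] yaw 1.17 tilt [ 0.0037 -0.0266] F [-3.72  1.58  6.36] w 23.6 q [-0.55  0.52 -0.06  1.01  0.02  1.  ]
```

```bash
for k in 1; do python3 -m inch '[1,0,0,0,0,1,0,0,0,0,1,0,0,0,0,1,0,0,0,0]' >/dev/null; python3 to.py; python3 -m inch '[1,0,0,0,0,1,0,0,0,0,1,0,0,0,0,1,0,0,0,0]' >/dev/null; python3 to.py; python3 -m inch '[1,0,0,0,0,1,0,0,0,0,1,0,0,0,0,1,0,0,0,0]' >/dev/null; python3 to.py; python3 -m inch '[1,0,0,0,0,1,0,0,0,0,1,0,0,0,0,1,0,0,0,0]' >/dev/null; python3 to.py; done
python3 - <<'E'
from h import *
snap('wrist','w15')
d=np.load('pics/w15.npy');s=sensors.get_state();W=world('wrist',d,s);print('card z',np.median(W[144:152,235:325,2]))
E
```

```text
t 24.9 pos [ 552.3 -253.4   57.2] yaw 1.17 tilt [ 0.0043 -0.0264] F [-4.21  1.2   6.12] w 23.7 q [-0.55  0.52 -0.05  1.01  0.02  1.  ]
t 25.4 pos [ 552.3 -253.4   57.7] yaw 1.17 tilt [ 0.0046 -0.0264] F [-4.    1.68  4.36] w 23.7 q [-0.55  0.52 -0.05  1.01  0.02  1.  ]
t 25.9 pos [ 552.3 -253.4   57.9] yaw 1.17 tilt [ 0.0047 -0.0264] F [-3.54  1.41  4.27] w 23.5 q [-0.55  0.52 -0.05  1.01  0.02  1.  ]
t 26.4 pos [ 552.3 -253.4   57.8] yaw 1.17 tilt [ 0.0046 -0.0265] F [-3.78  0.31  5.09] w 23.6 q [-0.55  0.52 -0.05  1.01  0.02  1.  ]
card z 66.78252889792927
```

View pics/w15.png

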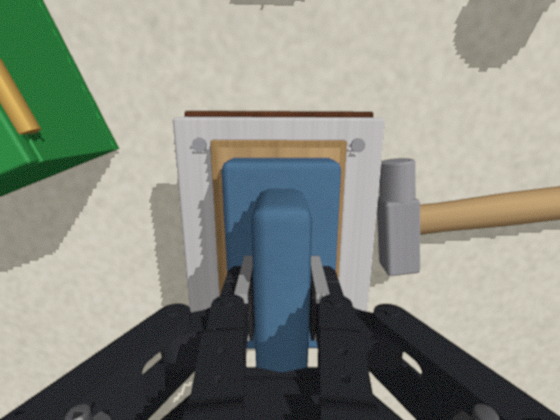

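```bash
python3 -m inch '[1,1,0,0,0,1,1,0,0,0,1,0.3,0,0,0,1,0.2,0,0,0,1,0.2,0,0,0,1,0.2,0,0,0]' >/dev/null; python3 to.py; python3 -m inch '[1,0.2,0,0,0,1,0.2,0,0,0,1,0.2,0,0,0,1,0.2,0,0,0,1,0.2,0,0,0]' >/dev/null; python3 to.py;  python3 -m inch '[1,0.2,0,0,0,1,0.2,0,0,0,1,0.2,0,0,0,1,0.2,0,0,0,1,0.2,0,0,0]' >/dev/null; python3 to.py
```

```text
t 27.2 pos [ 552.3 -253.4   56. ] yaw 1.17 tilt [ 0.0051 -0.026 ] F [-3.93  1.51  6.91] w 23.5 q [-0.55  0.52 -0.06  1.    0.02  1.  ]
t 27.82 pos [ 552.3 -253.4   56.1] yaw 1.16 tilt [ 0.0056 -0.0256] F [-4.37  2.04  7.  ] w 23.3 q [-0.55  0.52 -0.06  1.    0.02  1.  ]
t 28.45 pos [ 552.4 -253.4   56.2] yaw 1.16 tilt [ 0.006  -0.0253] F [-4.55  0.53  7.19] w 23.8 q [-0.55  0.52 -0.06  1.    0.02  1.  ]
```

```bash
python3 -m inch '[1,-3,0,0,0,1,-3,0,0,0,1,-4,0,0,0,1,-6,0,0,0,1,-8,0,0,0,1,-12,0,0,0,1,-12,0,0,0,1,0,0,0,0]' >/dev/null; python3 to.py 551 0 100 1
python3 -m inch '[1,0,0,-15,0,1,0,0,-30,0,1,0,0,-40,0,1,0,0,-40,0,1,0,0,-40,0]' >/dev/null; python3 to.py 551 1 100 1
```

```text
t 29.45 pos [ 552.6 -254.6  104.4] yaw 1.17 tilt [ 0.0051 -0.0264] F [-0.44 -0.19 -5.08] w 23.5 q [-0.55  0.49  0.02  1.11  0.03  1.  ]
tool shift [  11.1    3.6 -254.4] turn 0.003
t 30.07 pos [547.9 -83.5 107.5] yaw 0.95 tilt [ 0.0043 -0.0291] F [ 0.17  0.54 -6.31] w 23.7 q [-0.28  0.38 -0.15  1.05  0.03  1.27]
tool shift [  9.9   4.4 -84.2] turn -0.001
```

```bash
python3 -m inch '[1,0,2,-30,0,1,0,2,-25,0,1,4,0,-15,0,1,5,0,0,0,1,0,0,0,0]' >/dev/null; python3 to.py 551 1 60 1
python3 - <<'E'
from blk import *
s,p,d=snap('wrist','w16');block('w16',s,32.3)
E
```

```text
t 30.7 pos [546.4  -4.7  98.6] yaw 1.33 tilt [-0.0001 -0.0311] F [ 1.62 -0.35 -5.1 ] w 23.5 q [-0.14  0.37 -0.18  1.03  0.03  1.4 ]
tool shift [38.8  4.7 -4.4] turn 0.006
side yaws -88.406784 -88.86105 front 1.151075
width 57.582214 X [0.9997158  0.02384033]
centre [545.76544  -4.41726] yaw 1.3660798 minus eef [-0.65802659  0.25713288]
```

View pics/w16.png

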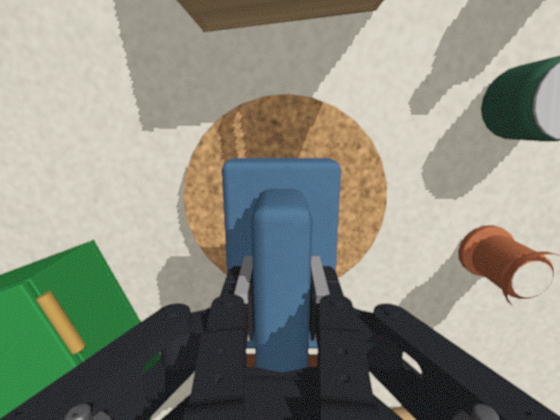

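```bash
python3 -m inch '[1,12,2,-2,0,1,15,2,-2,0,1,15,0,0,0,1,15,0,0,0,1,5,0,0,0,1,0,0,0,0]' >/dev/null; python3 to.py 551.5 1 16 1
python3 -m inch '[1,0,0,0,0]' >/dev/null; python3 to.py 551.5 1 16 1
```

```text
t 31.5 pos [550.4  -0.9  30.8] yaw 1.05 tilt [-0.002  -0.0311] F [ 0.79  0.01 -5.7 ] w 23.8 q [-0.14  0.43 -0.27  0.87  0.03  1.42]
tool shift [14.9  1.1 -1.4] turn 0.001
t 31.62 pos [550.7  -0.9  31.1] yaw 1.04 tilt [-0.0015 -0.0311] F [ 0.78 -0.82 -5.32] w 23.6 q [-0.14  0.43 -0.27  0.87  0.03  1.42]
tool shift [15.1  0.8 -1.5] turn 0.001
```

```bash
python3 -m inch '[1,5,0.5,-1,0,1,5,0.5,-1,0,1,4,0,0,0,1,2,0,0,0,1,0,0,0,0]' >/dev/null; python3 to.py 551.5 1 10 1
python3 - <<'E'
from h import *
snap('scene','s17');cv2.imwrite('pics/s17.png',cv2.resize(cv2.imread('pics/s17.png')[160:320,170:350],None,fx=3.5,fy=3.5))
E
```

```text
t 32.25 pos [552.9   1.7  15.1] yaw 1.05 tilt [ 0.0009 -0.0308] F [-0.2   0.05 -6.06] w 23.6 q [-0.13  0.45 -0.29  0.83  0.03  1.42]
tool shift [ 5.1 -1.5  0.8] turn 0.001
```

View pics/s17.png

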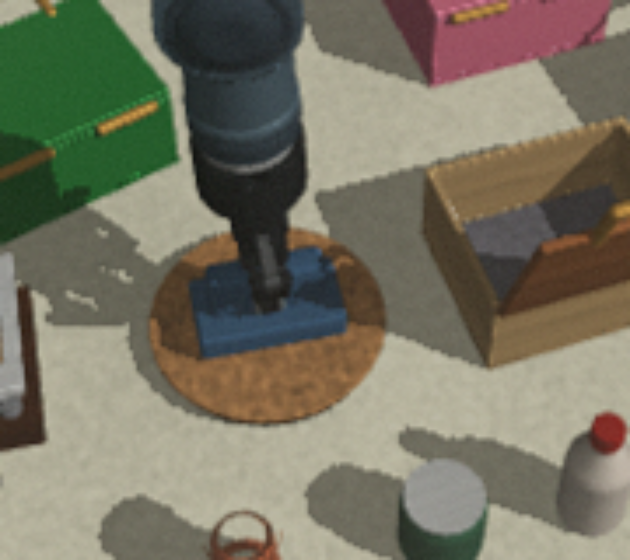

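The block is about 5 mm above the mat, centred. I lower it slowly, feeling for contact.

```bash
python3 -m inch '[1,1.5,-0.5,0,0,1,1.5,-0.5,0,0,1,0,0,0,0]' >/dev/null; python3 to.py; python3 -m inch '[1,1,0,0,0,1,1,0,0,0,1,0,0,0,0]' >/dev/null; python3 to.py;python3 -m inch '[1,1,0,0,0,1,0,0,0,0]' >/dev/null; python3 to.py
```

```text
t 32.67 pos [552.2   1.6  12.3] yaw 1.04 tilt [ 0.0016 -0.0306] F [ 0.56  0.41 -5.82] w 23.6 q [-0.13  0.45 -0.29  0.83  0.03  1.42]
t 33.05 pos [552.3   1.7  10.2] yaw 1.04 tilt [ 0.0017 -0.0306] F [-0.05  0.11 -5.16] w 23.6 q [-0.13  0.46 -0.3   0.82  0.03  1.42]
t 33.3 pos [552.5   1.7   9.5] yaw 1.04 tilt [ 0.0021 -0.0305] F [-0.96 -0.09 -3.55] w 23.4 q [-0.13  0.46 -0.3   0.82  0.03  1.42]
```

```bash
python3 -m inch '[1,1,0,0,0,1,0,0,0,0]' >/dev/null; python3 to.py; python3 -m inch '[1,1,0,0,0,1,0,0,0,0]' >/dev/null; python3 to.py;python3 -m inch '[1,0.7,0,0,0,1,0,0,0,0]' >/dev/null; python3 to.py
```

```text
t 33.55 pos [552.5   1.7   8.8] yaw 1.04 tilt [ 0.0023 -0.0304] F [-2.2   0.55 -3.12] w 23.8 q [-0.13  0.46 -0.3   0.82  0.03  1.42]
t 33.8 pos [552.5   1.7   8.1] yaw 1.04 tilt [ 0.0026 -0.0302] F [-1.72  0.79 -2.43] w 23.5 q [-0.13  0.46 -0.3   0.82  0.03  1.42]
t 34.05 pos [552.5   1.7   7.7] yaw 1.04 tilt [ 0.0027 -0.0302] F [-2.74  0.58 -1.2 ] w 23.6 q [-0.13  0.46 -0.3   0.81  0.03  1.42]
```

```bash
python3 -m inch '[1,1,0,0,0,1,0,0,0,0]' >/dev/null; python3 to.py; python3 -m inch '[1,0.8,0,0,0,1,0.2,0,0,0]' >/dev/null; python3 to.py
```

```text
t 34.3 pos [552.5   1.7   6.9] yaw 1.03 tilt [ 0.0028 -0.0301] F [-2.82  0.56  0.37] w 23.8 q [-0.13  0.46 -0.3   0.81  0.03  1.42]
t 34.55 pos [552.5   1.7   6.2] yaw 1.04 tilt [ 0.0029 -0.03  ] F [-3.58  0.62  1.16] w 23.5 q [-0.13  0.46 -0.3   0.81  0.03  1.42]
```

```bash
python3 -m inch '[1,0,0,0,0,1,0,0,0,0]' 20 >/dev/null; python3 to.py; python3 -m inch '[0.35,0,0,0,0,0.2,0,0,0,0,0.1,0,0,0,0]' >/dev/null; python3 to.py
python3 - <<'E'
from h import *
snap('wrist','w18')
E
```

```text
t 34.8 pos [552.6   1.7   6.3] yaw 1.04 tilt [ 0.003 -0.03 ] F [-2.91 -0.05  1.25] w 23.4 q [-0.13  0.46 -0.3   0.81  0.03  1.42]
t 35.17 pos [555.4   1.6   7. ] yaw 1.04 tilt [ 0.0077 -0.0299] F [ 0.33 -0.25 -0.11] w 38.8 q [-0.13  0.46 -0.3   0.81  0.03  1.42]
```

View pics/w18.png

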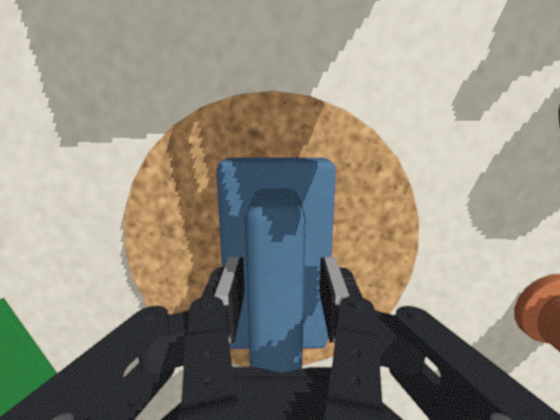

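```bash
python3 -m inch '[0,0,-2,0,0,0,0,-2,0,0,0,0,0,0,0]' >/dev/null; python3 to.py; python3 -m inch '[0,-8,0,0,0,0,-12,0,0,0,0,-20,0,0,0,0,-25,0,0,0,0,-25,0,0,0,0,-25,0,0,0,0,0,0,0,0]' >/dev/null; python3 to.py
python3 - <<'E'
from h import *
s,p,d=snap('wrist','w19');snap('scene','s19')
E
```

```text
t 35.6 pos [551.3   1.5   7. ] yaw 1.04 tilt [ 0.0081 -0.0299] F [-0.61 -0.15 -0.18] w 42.5 q [-0.13  0.45 -0.31  0.8   0.03  1.42]
t 36.48 pos [551.7  -2.4 130.9] yaw 1.04 tilt [ 0.0126 -0.0292] F [-0.05  0.59  0.08] w 42.7 q [-0.14  0.34 -0.13  1.09  0.03  1.41]
```

View pics/w19.png

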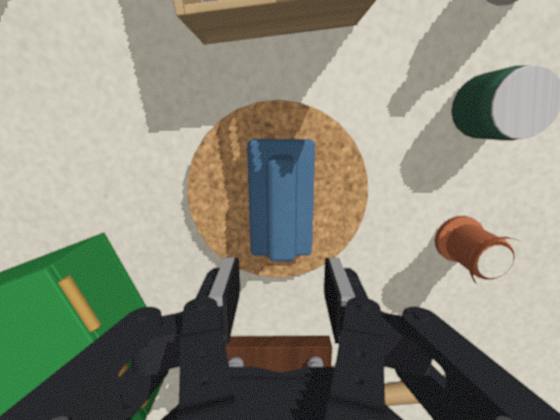

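View pics/s19.png

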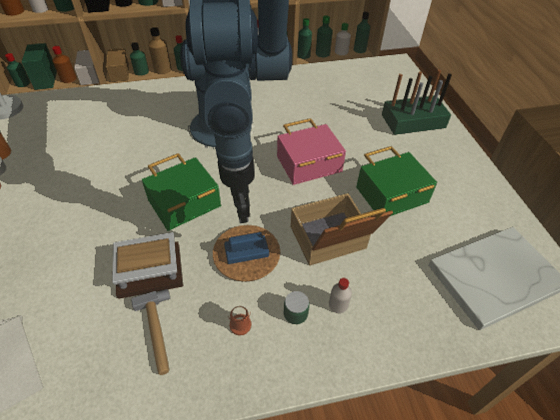

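The block stands free at the mat's centre, the flap is open and the bystanders have not moved. One last numeric check, then I hand in.

Run:
```python
from h import *
from bench import workorder
s=sensors.get_state();p=cv2.imread('pics/w19.png').astype(int)
m,c=blob(p,(p[...,0]-p[...,2]>15)&(p[...,0]>40),(260,200))
R=cv2.minAreaRect(cast('wrist',c[c[:,1]<258],40,s)[:,:2].astype(np.float32));print('block',R)
W=world('wrist',np.load('pics/w19.npy'),s);print('base top z',np.median(W[150:230,255:265,2]),np.median(W[150:230,303:308,2]),'rib',np.median(W[170:240,275:290,2]),'mat',np.median(W[150:230,205:235,2]))
print(s['qd'].round(3),s['wrist_force'].round(2));print(workorder.close_job())
```

```text
block ((549.4306640625, 1.1076431274414062), (57.29484176635742, 108.7454605102539), 0.9006097912788391)
base top z 37.31277242291916 37.10730977593899 rib 78.24986059806213 mat 13.474908798727526
[ 0.001  0.018 -0.031 -0.007  0.001  0.   ] [ 0.85 -1.35 -0.  ]
the job is handed in; nothing more can be done
None
```

The job is handed in, at about 36.5 s of the 72 s allowed. `close_job` gives no verdict, so what follows is from my own checks.

- **Flap:** I gripped the pull bar and swung it right over. The last pictures show it resting open on its stop.
- **Pressing:** The block was held at 30 N grip. It sat within about 2 mm of the template's centre and about 1° of square. The wrist force, less the block's 5.4 N or so, gave about 10–12 N for 2 s, then about 12.4 N for over a second. The highest reading was about 12.6 N.
- **Placing:** I lowered it on to the mat by feel, with about 7 N at most, and let go. The last check put its centre about 1 mm from the mat's centre, with both sides of the base level to 0.2 mm. The gripper is clear, about 100 mm above it, and the bystanders look unmoved in the pictures.

**What disagreed:**
- **Finger length:** The first attempt to grip the bar closed on nothing. Both the scene and the wrist depth showed the real fingertips about 42 mm short of the reported tool point, so I used that offset for every later height.
- **Tool tilt:** The tool leaned by up to 0.03 rad during the work, which is inside the tolerances.
- **Mat height:** The loaded mat read 13.5 mm instead of 18 mm, which fits the springy base giving under the block.

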